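# Click the hook rack's clips home, then hang and tug-test the weights

## Robot

A 6-joint arm with a two-finger parallel gripper is mounted at the origin on a cart in front of the work surface, level with it; the furniture and walls round the work are solid. World frame = base frame: x ahead of the robot, y to its left, z up, the work surface at z = 0. Lengths are in m, angles in rad, forces in N, time in s.
With the tool pointing down it reaches from about 0.375 to 0.925 m from the base axis. Payload 5.7 kg.
Tool frame: the origin (TCP) lies on the centre line of the jaws, within the pads' length; the fingertips stand env.tip_extent ahead of it and the grasp point (between the pads) lies 6 mm ahead of it (env.tip_extent is the distance from the TCP to the fingertips, in m); z points along the fingers, y is the line along which they close (so a half turn about z gives the same grasp; the last joint's range is limited). The gripper opens to 88 mm and grips with 3 to 60 N. Pads are 20 mm wide; open, the fingers measure 115 mm over their backs; the gripper's body (75 mm by 178 mm) begins 61 mm behind the grasp point.
Start: joints at [1.127, 0.359, 1.51, -0, 1.272, -0.115], TCP at [0.194, 0.568, 0.248] pointing down, gripper open.
Joint ranges: [-2.97, 2.97], [-1.01, 2.36], [0.21, 2.38], [-0.96, 4.11], [0.2, 2.71], [-2.98, 2.98]. Speed limits (rad/s): [2.39, 2.39, 3.14, 3.14, 3.14, 3.14].

## Interface

Orientations are given as a unit quaternion [x, y, z, w].
In Python, from plant import state, eyes, order, env gives the robot as it stands.
- The arm moves only by the tool carry_out, never from a script. Its argument "rows" is a list that holds one entry, the list of rows, each a list of 6 numbers: the shift along the tool's x, y, z in m, then the turn, a rotation vector about the tool's x, y, z in rad. A call has 1 to 5 rows; each row is the pose to reach, as a shift and turn from the pose commanded when the call began, along the tool's axes at that moment; what a row does not reach only later rows make up. A row lasts 1/8 s, in which the tool goes at most 62.5 mm and 10.7 degrees, less where a joint would pass 70% of its speed; a pose out of reach is approached as far as the arm can. A call with a gripper value outside its range is refused whole. "grip" is the opening, from 0 (shut) to 1 (fully open), set as the call begins (left out, the last holds). The fingers move at their own pace and stop on an object; "squeeze" is the grip in N (left out, the last holds). Time passes only in rows, so rows that repeat a pose let the fingers close. It gives the time, the measured TCP pose, the force, the opening and the grip force at its end, in the units of the state.
- state(): the state, without advancing time (a new reading comes with each control period).
- eyes.get_image(name): name is "scene" or "side" or "wrist"; returns a dict with "img" (384x512x3 uint8, red, green, blue), "range_z" (384x512 float32, m along the optical axis (not along the pixel's ray), 0 where there is no reading), "intrinsics" (3x3 intrinsics, pixels), "origin" and "attitude" of the camera in the world. Camera axes: x right, y down, z forward; pixel columns grow to the right and rows downward; lengths in m; the calibration is good to about 2 mm. The wrist camera is an equidistant fisheye: a pixel r from the principal point sees the ray r / f radians off the axis. A picture is of the moment at which its call begins.
- order.close_job(): hands the job in; it is judged then, once.
Trained networks look in a picture, given as the dict that the camera call returned (one of the last four; its "shot" number tells which), for a name from the list of things; names that differ only in an ending like _2 or _b are one class to them, and where a whole thing is asked for, a point or a joint stands for the part that bears it (a point fixed in the world has none). Each returns a list of dicts, best first, with "p" (0 to 1); they miss things now and then, are a little off and sometimes report something else, mostly with a low value. They report only what shows in the picture. A call takes as long as a camera call. They do not tell look-alikes from the thing itself.
- eyes.cut_out(picture, name): "region" (384x512 bool, what is visible of it) and "rect" ([left, top, right, bottom] in pixels, round what is visible of it).
The state is a dict: "clock": time; "q": joint angles; "dq": joint speeds; "tau": joint torques, N m; "eef_pos": TCP position; "orientation": TCP orientation; "force": force on the tool from outside, world axes, zero at the start; "moment": the same for the moment, N m; "opening": finger opening in m; "finger_force": force on a finger pad.
Only numpy, scipy, OpenCV 4.12 (cv2) and the standard library are available. Lean on these libraries where they do the work, as an engineer would, in place of code of your own. Each camera call takes 0.05 s, during which the arm holds its last target. There are 200 camera calls.

## Task

Stand the square steel bar squarely on each of the rack's two orange clips in turn and press, holding the bar, until both clips are fully home; only then hang every brass test weight by its eye on the hook of its own colour. Before letting go of a weight, tug it gently down until the hook's coloured pointer is level with the white line on the panel, so you know it is held; press the clips with nothing but the bar and do not touch the hooks with the fingers. Finish with all the weights hanging freely, the bar standing upright in the middle of its rubber pad, and the spray can and the pink cup beside the weights where they were.

Things in the scene. Friction and masses are not known exactly. Their poses are not given: they have to be found in the camera images.
- rack: grey and aluminium hook rack fixed to the bench. Origin: on the bench top (z=0) under the middle of the row of hooks; x points from the hook tips to the back panel, y along the row to the red end, z up. Foot plate 10 mm thick, x -20 to 125, y -220 to 220 mm. Upright panel, front face at x=70 mm, |y| up to 168, top at z=149 mm. Three hooks, at y=+120 (red), 0 (blue), -120 mm (yellow). Two orange clips, at x=20, y=+190 (left) and y=-190 mm (right)
- clip_left (a joint): orange snap clip at the rack's +y end, m pressed down: 0 to 0.002 at first, 0.008 fully home. It needs about 9 N and stays where it is pushed
- clip_left_top (a point): centre of the left clip's flat 32x32 mm top (46 mm above the bench at joint 0, 38 mm when home; the black socket's rim, 46x46 mm, stands at 34 mm)
- clip_right (a joint): orange snap clip at the rack's -y end, like clip_left
- clip_right_top (a point): centre of the right clip's 32x32 mm top, like clip_left_top
- pad: black rubber pad fixed to the bench, 90x90x4 mm, the seating bar's place; origin under its centre (bench height)
- bar: the seating bar: square steel bar 38x38x98 mm, about 0.4 kg, standing on end; origin at the centre of its foot, z along it
- bar_mid (a point): centre of the seating bar, 49 mm above its foot; axes as the bar's sides
- can: bystander: blue and white spray can, the one on the left near the weights (not the one at the back), 52 mm across, 161 mm tall, loose; origin under it
- cup: bystander: open pink-red plastic cup, 56 mm across, 42 mm tall, loose; origin under it. Behind and left of it a wooden shelf, about 0.4 m above the bench, overhangs the bench's left end from y=0.40 m on, x over 0.4 m: keep the wrist clear of it
- gauge_red (a joint): the red hook's sliding gauge, m drawn down: 0 to 0.0015 at first, 0.012 when its red pointer is level with the white line on the panel, 0.020 at the end of its travel. It slides at about 6.5 N and stays where it is left; the hanging weight alone does not move it, and nothing pulls it back up
- hook_red (a point): point on top of the red hook's round prong (8 mm thick), where the eye should hang; axes as the rack's. 104 mm above the bench at gauge 0, and sinks with the gauge. The prong runs along the rack's x from the panel (65 mm behind this point) to 23 mm in front of it; there its tip slants up, ending 33 mm in front with its top 12 mm above the prong's top
- weight_red: brass test weight with red band and red grip, about 0.22 kg, standing upright, 122 mm tall (may be absent). Origin under its foot, z up; foot 56 mm across and 34 mm tall. Above it a steel eye, open along the weight's x: opening 32 mm wide (y), from 34 to 70 mm above the foot; frame 8 mm thick in x, 44 mm wide in y, its top bar from 70 to 78 mm. Above that the flat grip, 12 mm (x) by 20 mm (y), from 78 to 122 mm. A half turn about z makes no difference
- weight_red_mid (a point): centre of the red weight, 61 mm above its foot, inside the eye (9 mm below the eye's upper inside edge); axes as the weight's
- gauge_blue (a joint): the blue hook's sliding gauge, m drawn down: 0 to 0.0015 at first, 0.012 when its blue pointer is level with the white line on the panel, 0.020 at the end of its travel. It slides at about 6.5 N and stays where it is left; the hanging weight alone does not move it, and nothing pulls it back up
- hook_blue (a point): point on top of the blue hook's round prong (8 mm thick), where the eye should hang; axes as the rack's. 104 mm above the bench at gauge 0, and sinks with the gauge. The prong runs along the rack's x from the panel (65 mm behind this point) to 23 mm in front of it; there its tip slants up, ending 33 mm in front with its top 12 mm above the prong's top
- weight_blue: brass test weight with blue band and blue grip, about 0.22 kg, standing upright, 122 mm tall (may be absent). Origin under its foot, z up; foot 56 mm across and 34 mm tall. Above it a steel eye, open along the weight's x: opening 32 mm wide (y), from 34 to 70 mm above the foot; frame 8 mm thick in x, 44 mm wide in y, its top bar from 70 to 78 mm. Above that the flat grip, 12 mm (x) by 20 mm (y), from 78 to 122 mm. A half turn about z makes no difference
- weight_blue_mid (a point): centre of the blue weight, 61 mm above its foot, inside the eye (9 mm below the eye's upper inside edge); axes as the weight's
- gauge_yellow (a joint): the yellow hook's sliding gauge, m drawn down: 0 to 0.0015 at first, 0.012 when its yellow pointer is level with the white line on the panel, 0.020 at the end of its travel. It slides at about 6.5 N and stays where it is left; the hanging weight alone does not move it, and nothing pulls it back up
- hook_yellow (a point): point on top of the yellow hook's round prong (8 mm thick), where the eye should hang; axes as the rack's. 104 mm above the bench at gauge 0, and sinks with the gauge. The prong runs along the rack's x from the panel (65 mm behind this point) to 23 mm in front of it; there its tip slants up, ending 33 mm in front with its top 12 mm above the prong's top
- weight_yellow: brass test weight with yellow band and yellow grip, about 0.22 kg, standing upright, 122 mm tall (may be absent). Origin under its foot, z up; foot 56 mm across and 34 mm tall. Above it a steel eye, open along the weight's x: opening 32 mm wide (y), from 34 to 70 mm above the foot; frame 8 mm thick in x, 44 mm wide in y, its top bar from 70 to 78 mm. Above that the flat grip, 12 mm (x) by 20 mm (y), from 78 to 122 mm. A half turn about z makes no difference
- weight_yellow_mid (a point): centre of the yellow weight, 61 mm above its foot, inside the eye (9 mm below the eye's upper inside edge); axes as the weight's
Mind the look-alikes: they are no part of the job. Leave any green look-alike of the weight_yellow alone. Of the things that look like the pad, the larger one is meant.

How it is judged:
By the outcome, as a careful person would: the job done as asked, in the order asked, and still so for the second after the job is handed in, with the robot touching nothing.
Of weight_red, weight_blue, weight_yellow only 2 to 3 are there at a start; the rules pass over those that are not, and their reading is None.
At some moment in a run one of weight_red, weight_blue, weight_yellow may be knocked a few centimetres aside while the robot is not near it.
It also fails if it takes over 210 s, if anything falls off the work surface, if the arm or the gripper's body presses on something with over 40 N, if the wrist force passes 120 N, or if a joint passes its speed limit or range.

## Working session

There is one attempt and no reset: what is moved stays moved. The work goes in short steps, Python scripts to look and compute and a tool call to move; the robot and the scene stay as the last step left them, time stands still between calls to the robot, and variables do not carry over. Pictures are saved under pics/ and viewed, at most 14 in all, crops included, and the job is handed in when it is done.

Besides the shell and the picture viewer there is one more tool, called after ">>>" by a JSON object that holds its "api" and its "payload", one argument or row to a line. carry_out: Moves the arm, as the interface text tells. Its arguments: {"type":"object","properties":{"rows":{"type":"array"},"grip":{"type":"number"},"squeeze":{"type":"number"}},"required":["rows"]}

```bash
ls; mkdir -p pics; cat > h.py <<'E'
import numpy as np, cv2
from scipy.spatial.transform import Rotation as R
from plant import state, eyes, order, env
def rot(a):
    a=np.array(a,float)
    return a if a.shape==(3,3) else R.from_quat(a).as_matrix()
def pts(d,m=None):
    z=d["range_z"]; K=np.array(d["intrinsics"]); 
    v,u=np.nonzero((z>0) if m is None else (m&(z>0)))
    Z=z[v,u]; x=(u-K[0,2])/K[0,0]; y=(v-K[1,2])/K[1,1]
    c=np.c_[x*Z,y*Z,Z]
    return c@rot(d["attitude"]).T+np.array(d["origin"])
def save(d,n,s=1): cv2.imwrite("pics/"+n,cv2.resize(d["img"][:,:,::-1],None,fx=s,fy=s))
def tool(delta_world,q=None):
    return rot(state()["orientation"] if q is None else q).T@np.array(delta_world)
E
python3 - <<'E'
from h import *
print(state(), env.tip_extent)
for n in("scene","side"):
    d=eyes.get_image(n); save(d,n+"0.png",1.5)
    print(n,d["origin"],d["attitude"],d["intrinsics"])
    for o in "rack pad bar can cup weight_red weight_blue weight_yellow clip_left clip_right".split():
        for r in eyes.cut_out(d,o)[:3]:
            P=pts(d,r["region"])
            print(o,round(r["p"],2),r["rect"],len(P),P.min(0).round(3) if len(P) else 0,P.max(0).round(3) if len(P) else 0,np.median(P,0).round(3) if len(P) else 0)
E
```

```text
pics
{'clock': 0.0, 'q': array([ 1.12690930e+00,  3.59478726e-01,  1.51139330e+00, -4.27302612e-06,
        1.27247370e+00, -1.15143228e-01]), 'dq': array([ 7.96343809e-04, -8.34859456e-05,  1.04980528e-03, -1.57275346e-03,
        9.36870590e-04, -1.00705507e-03]), 'tau': array([ 3.40021463e-03, -5.15398514e+01, -2.70720667e+01,  6.74683833e-02,
        3.51328729e-02, -1.33078033e-04]), 'eef_pos': array([0.19347937, 0.56729761, 0.24684007]), 'orientation': array([ 1.63632043e-01,  9.86521052e-01, -8.43080363e-04, -2.39864848e-04]), 'force': array([-0.02670733,  0.17958675, -0.34979692]), 'moment': array([-0.05564994,  0.01006708,  0.00188135]), 'finger_force': 0.0, 'opening': 0.08767773564743965} 0.025
scene [-0.1634901  -0.76710178  1.17725267] [ 0.85053947 -0.35187397  0.14766475 -0.36188732] [[457.74497827   0.         254.03190476]
 [  0.         457.74497827 194.56278077]
 [  0.           0.           1.        ]]
rack 0.58 [225.8, 174.9, 340.0, 285.1] 5756 [ 0.536 -0.325 -0.005] [0.77  0.139 0.155] [ 0.629 -0.13   0.016]
pad 0.83 [274.8, 293.5, 312.6, 321.8] 450 [ 0.399 -0.35
[... 3155 characters left out ...]
32]
weight_blue 0.41 [174.5, 248.4, 195.9, 286.2] 760 [ 0.428 -0.321 -0.   ] [ 0.469 -0.139  0.103] [ 0.451 -0.315  0.066]
weight_yellow 0.96 [190.2, 186.2, 206.7, 226.7] 448 [ 0.407 -0.037 -0.004] [0.475 0.242 0.121] [ 0.448 -0.018  0.031]
weight_yellow 0.89 [162.2, 214.3, 180.3, 255.2] 465 [-0.01  -0.191 -0.868] [0.417 1.352 0.121] [ 0.391 -0.171  0.034]
clip_left 0.45 [242.1, 191.1, 248.1, 199.3] 51 [0.583 0.07  0.031] [0.607 0.103 0.045] [0.593 0.078 0.043]
clip_left 0.26 [175.4, 246.9, 196.0, 287.0] 739 [ 0.41  -0.321 -0.002] [ 0.469 -0.241  0.103] [ 0.451 -0.315  0.065]
clip_right 0.47 [233.6, 262.2, 249.0, 277.5] 153 [ 0.569 -0.308  0.027] [ 0.601 -0.277  0.046] [ 0.587 -0.299  0.043]
```

```bash
python3 - <<'E'
import cv2
a=cv2.imread("pics/scene0.png")[210:510,225:555]; cv2.imwrite("pics/c0.png",cv2.resize(a,None,fx=2,fy=2))
a=cv2.imread("pics/side0.png")[200:480,200:530]; cv2.imwrite("pics/c1.png",cv2.resize(a,None,fx=2,fy=2))
E
```

```text
(no output)
```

View pics/c0.png

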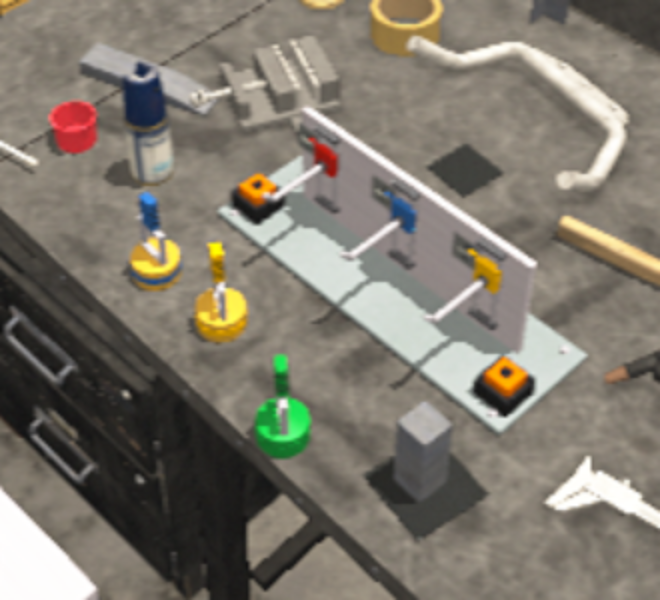

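View pics/c1.png

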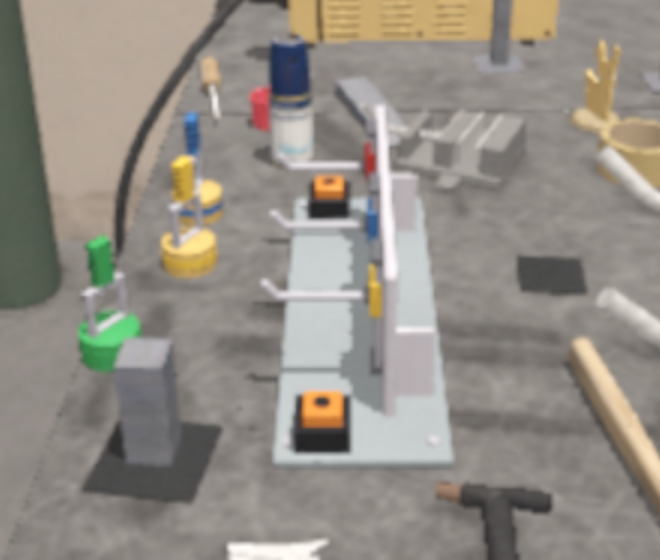

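Both views agree: blue and yellow weights on the left, a green look-alike, no red weight; the bar is on the front pad (crop pixel ~425,470), clips at the rack's ends. Now the precise fits.

```bash
cat >> h.py <<'E'
def rect(P):
    (c,s,a)=cv2.minAreaRect((P[:,:2]*1000).astype(np.float32)); return np.round(c,1),np.round(s,1),round(a,1)
def box(P,x0,x1,y0,y1,z0,z1):
    return P[(P[:,0]>x0)&(P[:,0]<x1)&(P[:,1]>y0)&(P[:,1]<y1)&(P[:,2]>z0)&(P[:,2]<z1)]
def cols(d):
    return d["img"][d["range_z"]>0].astype(int)
E
python3 - <<'E'
from h import *
for n in("scene","side"):
    d=eyes.get_image(n); P=pts(d); C=cols(d); r,g,b=C.T
    print(n)
    Q=box(P,.40,.50,-.35,-.25,.092,.11);print("bartop",len(Q),rect(Q),Q[:,2].mean())
    Q=box(P,.40,.50,-.35,-.25,.02,.085);print("barside",len(Q),rect(Q))
    dark=(C.max(1)<60)&(P[:,2]<.012); Q=box(P[dark],.37,.53,-.38,-.24,-.01,.012);print("pad",len(Q),rect(Q),Q.min(0),Q.max(0))
    org=(r>150)&(r-g>60)&(b<90)
    for k,y0,y1 in(("L",.03,.14),("R",-.34,-.23)):
        Q=box(P[org],.53,.66,y0,y1,.036,.055); print("clip",k,len(Q),rect(Q),np.median(Q,0),Q.min(0),Q.max(0))
    Q=box(P,.55,.8,-.32,.12,.135,.165); print("panel top",len(Q),rect(Q))
    blu=(b>120)&(b-r>60)
    Q=box(P[blu],.40,.48,.05,.12,.085,.13);print("grip blue",len(Q),rect(Q),Q.mean(0),Q.max(0))
    yel=(r>150)&(g>110)&(b<90)
    Q=box(P[yel],.40,.48,-.05,.02,.085,.13);print("grip yel",len(Q),rect(Q),Q.mean(0),Q.max(0))
    for nm,y0,y1 in(("b",.05,.135),("y",-.06,.03)):
        Q=box(P,.39,.50,y0,y1,.03,.037);print("foot",nm,len(Q),rect(Q))
        Q=box(P,.39,.50,y0,y1,.045,.078);print("eye",nm,len(Q),rect(Q),Q.mean(0))
E
```

```text
scene
bartop 183 (array([ 448.2, -297.7]), array([41.5, 41.3]), 83.4) 0.10100390683710786
barside 234 (array([ 438.7, -306.7]), array([29.4, 52.2]), 41.5)
pad 131 (array([ 430.2, -304.2]), array([89.8, 55.1]), 80.7) [ 0.39824135 -0.35269103 -0.0039343 ] [ 0.45103944 -0.25857868  0.01018624]
clip L 57 (array([590.4,  86.8]), array([33.9, 32.5]), 1.8) [0.58774292 0.08463802 0.04429721] [0.5736745  0.07024505 0.03609796] [0.60730548 0.10342898 0.04990503]
clip R 90 (array([ 583.7, -289.9]), array([35.4, 32.5]), 89.9) [ 0.58198597 -0.29400974  0.0438972 ] [ 0.56738405 -0.30758777  0.03623935] [ 0.5999211  -0.27215676  0.05056714]
panel top 490 (array([ 638.2, -102.7]), array([334.5,  24.9]), 88.6)
grip blue 19 (array([442.1,  98.8]), array([17.4, 10.7]), 89.0) [0.44200866 0.09831254 0.1199392 ] [0.44757224 0.10753023 0.12461944]
grip yel 31 (array([445.1,  -7.9]), array([21.4,  9.9]), 61.8) [ 0.44295158 -0.00961394  0.1148206 ] [0.45155352 0.00316345 0.12547726]
foot b 88 (array([442.7,  98.4]), array([52.6, 48.6]), 42.5)
eye b 34 (array([442.4,  97.8]), array([48.1,  8.8]), 86.3) [0.441
[... 776 characters left out ...]
7154] [ 0.60127345 -0.27581974  0.04551676]
panel top 322 (array([ 640.2, -107. ]), array([326.8,  19.7]), 88.5)
grip blue 29 (array([445.9,  99.3]), array([23.7,  9.7]), 80.1) [0.44452295 0.09392923 0.10925907] [0.44931688 0.11114353 0.12170038]
grip yel 59 (array([447.3, -13.3]), array([19.8, 12.5]), 13.5) [ 0.44642566 -0.01340917  0.10324678] [ 0.45563356 -0.00520544  0.12016993]
foot b 30 (array([457.3,  99.1]), array([21.9, 42.8]), 28.2)
eye b 25 (array([445. , 100.3]), array([43.4,  9.9]), 82.9) [0.4465745  0.09958757 0.06325371]
foot y 74 (array([449.5,  -7.5]), array([46.2, 39.8]), 73.6)
eye y 71 (array([446.5,  -7.7]), array([47.1, 11.1]), 59.9) [ 0.44651347 -0.01006337  0.06404746]
```

```bash
cat >> h.py <<'E'
def plan(goal,heading=90,ref=None,n=None,step=.06):
    """rows from the present pose to TCP goal (world) with jaw line at heading deg, tool down"""
    s=state(); p=np.array(s["eef_pos"]); Ro=rot(s["orientation"])
    h=np.radians(heading); y=np.array([np.cos(h),np.sin(h),0]); z=np.array([0,0,-1.]); G=np.c_[np.cross(y,z),y,z]
    rv=R.from_matrix(Ro.T@G).as_rotvec(); d=Ro.T@(np.array(goal)-p)
    n=n or int(max(np.ceil(np.linalg.norm(d)/step),np.ceil(np.linalg.norm(rv)/.18),1))
    print("at",p.round(4),"head",round(np.degrees(np.arctan2(Ro[1,1],Ro[0,1])),2),"tilt",round(np.degrees(np.arccos(-Ro[2,2])),2),"shift",d.round(4),"turn",rv.round(4),"rows>=",n)
    return d,rv
E
python3 -c "
from h import *
plan((.45,.25,.28))
plan((.449,-.30,.28))"
```

```text
at [0.1938 0.5679 0.2477] head 71.16 tilt 0.0 shift [-0.3452 -0.2181 -0.0323] turn [ 0.     -0.     -0.3288] rows>= 7
at [0.1938 0.5679 0.2477] head 71.16 tilt 0.0 shift [-0.5218 -0.7389 -0.0324] turn [ 0.     -0.     -0.3288] rows>= 16
```

>>> {"api": "carry_out", "payload": {
  "rows": [
    [[-0.05,-0.031,-0.01,0,0,-0.11],[-0.1,-0.062,-0.02,0,0,-0.22],[-0.15,-0.094,-0.032,0,0,-0.329],[-0.2,-0.125,-0.032,0,0,-0.329],[-0.25,-0.157,-0.032,0,0,-0.329]]
  ],
  "grip": 1
}}

```text
clock: 1.82
eef_pos: [0.3808, 0.3372, 0.2801]
orientation: [-0.0, 1.0, 0.0, 0.001]
force: [1.2, 0.2, -0.0]
opening: 0.0876
finger_force: 0.0
```

```bash
python3 -c "
from h import *
plan((.45,.1,.28))
plan((.449,-.30,.28))"
```

```text
at [0.3808 0.3372 0.2801] head 90.03 tilt 0.07 shift [-0.069  -0.2372  0.    ] turn [0.0006 0.0011 0.0005] rows>= 5
at [0.3808 0.3372 0.2801] head 90.03 tilt 0.07 shift [-6.780e-02 -6.372e-01 -2.000e-04] turn [0.0006 0.0011 0.0005] rows>= 11
```

>>> {"api": "carry_out", "payload": {
  "rows": [
    [[-0.03,-0.05,0,0,0,0],[-0.06,-0.1,0,0,0,0],[-0.06,-0.16,0,0,0,0],[-0.06,-0.22,0,0,0,0],[-0.06,-0.28,0,0,0,0]]
  ]
}}

```text
clock: 2.45
eef_pos: [0.4397, 0.0567, 0.2799]
orientation: [-0.0, 1.0, -0.0, 0.0]
force: [1.3, -0.2, -0.1]
opening: 0.0879
finger_force: 0.0
```

>>> {"api": "carry_out", "payload": {
  "rows": [
    [[0,-0.06,0,0,0,0.02],[0,-0.12,0,0,0,0.04],[0,-0.18,0,0,0,0.06],[0,-0.24,0,0,0,0.08],[0,-0.3,0,0,0,0.08]]
  ]
}}

```text
clock: 3.08
eef_pos: [0.4395, -0.2436, 0.28]
orientation: [0.04, 0.999, -0.0, 0.0]
force: [0.2, 0.2, -0.9]
opening: 0.0878
finger_force: 0.0
```

>>> {"api": "carry_out", "payload": {
  "rows": [
    [[0,-0.02,0,0,0,0],[0,-0.04,0,0,0,0],[0,-0.04,0,0,0,0],[0,-0.04,0,0,0,0]]
  ]
}}

```text
clock: 3.58
eef_pos: [0.4366, -0.2799, 0.2796]
orientation: [0.039, 0.999, 0.0, -0.0]
force: [0.3, 0.3, -0.6]
opening: 0.0876
finger_force: 0.0
```

```bash
cat >> h.py <<'E'
def wpix(d,P):
    K=np.array(d["intrinsics"]); c=(np.atleast_2d(P)-np.array(d["origin"]))@rot(d["attitude"])
    r=np.hypot(c[:,0],c[:,1]); t=np.arctan2(r,c[:,2])/np.maximum(r,1e-9)
    return np.c_[K[0,2]+K[0,0]*c[:,0]*t,K[1,2]+K[1,1]*c[:,1]*t]
def wray(d,uv,z):
    "world point on plane z for wrist pixels"
    K=np.array(d["intrinsics"]); uv=np.atleast_2d(uv).astype(float)
    a=(uv[:,0]-K[0,2])/K[0,0]; b=(uv[:,1]-K[1,2])/K[1,1]; r=np.hypot(a,b); s=np.sinc(r/np.pi)
    v=np.c_[a*s,b*s,np.cos(r)]@rot(d["attitude"]).T; o=np.array(d["origin"])
    return o+v*((z-o[2])/v[:,2])[:,None]
def wpts(d):
    z=d["range_z"]; K=np.array(d["intrinsics"]); v,u=np.nonzero(z>0); Z=z[v,u]
    a=(u-K[0,2])/K[0,0]; b=(v-K[1,2])/K[1,1]; r=np.hypot(a,b); s=np.tan(r)/np.maximum(r,1e-9)
    ok=r<1.3
    return (np.c_[a*s*Z,b*s*Z,Z]@rot(d["attitude"]).T+np.array(d["origin"])), d["img"][v,u].astype(int), ok
E
python3 - <<'E'
from h import *
plan((.449,-.30,.28),85)
d=eyes.get_image("wrist"); save(d,"w1.png",1.5); print(d["origin"],d["attitude"],d["intrinsics"])
P,C,ok=wpts(d); P=P[ok];C=C[ok]
Q=box(P,.40,.50,-.35,-.25,.092,.11);print("bartop",len(Q),rect(Q),Q[:,2].mean())
dark=(C.max(1)<70); Q=box(P[dark],.37,.53,-.38,-.22,-.01,.012);print("pad",len(Q),rect(Q),Q.min(0),Q.max(0))
E
```

```text
at [ 0.4366 -0.2799  0.2796] head 85.49 tilt 0.05 shift [-0.014  -0.019  -0.0004] turn [ 0.0007 -0.0004  0.0085] rows>= 1
[ 0.35135073 -0.27294702  0.41727383] [0.72550022 0.67081958 0.10459823 0.11273745] [[297.31863964   0.         251.76064444]
 [  0.         297.31863964 189.33830984]
 [  0.           0.           1.        ]]
bartop 1175 (array([ 445.4, -297.5]), array([37.3, 38.3]), 85.5) 0.10207528241109042
pad 2758 (array([ 426. , -285.6]), array([116.6, 130.2]), 80.1) [ 0.37004155 -0.3517705  -0.002158  ] [ 0.4939997  -0.22002132  0.0119485 ]
```

View pics/w1.png

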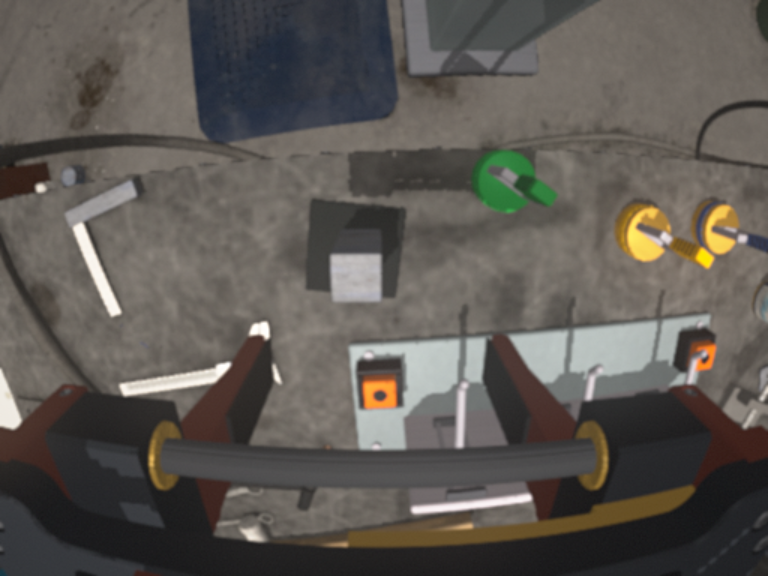

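The wrist view shows the bar top at (356,278), the pad's corners at about (311,199), (406,207), (306,290), (397,298), and the right clip at (380,390), clear of obstructions.

```bash
python3 - <<'E'
from h import *
d=eyes.get_image("wrist"); 
c=wray(d,np.array([[311,199],[406,207],[397,298],[306,290]])/1.5,.004); print(c.round(4))
print("mean",c.mean(0)); e=c[1]-c[0]; print(np.linalg.norm(c-np.roll(c,1,0),axis=1), [np.degrees(np.arctan2(*(c[(i+1)%4]-c[i])[[1,0]])) for i in range(4)])
im=d["img"].astype(int); r,g,b=im[...,0],im[...,1],im[...,2]
m=(r>150)&(r-g>60)&(b<90); n,l,s,ct=cv2.connectedComponentsWithStats(m.astype(np.uint8))
for i in range(1,n):
    if s[i,4]>30:
        v,u=np.nonzero(l==i); W=wray(d,np.c_[u,v],.045); print("orange",ct[i],s[i,4],rect(W))
b0=eyes.cut_out(d,"bar")
for x in b0[:2]: print(x["p"],x["rect"])
E
```

```text
[[ 0.3949 -0.3386  0.004 ]
 [ 0.4098 -0.2508  0.004 ]
 [ 0.4988 -0.2651  0.004 ]
 [ 0.4836 -0.3539  0.004 ]]
mean [ 0.44678395 -0.30210796  0.004     ]
[0.0899533  0.08905663 0.09008901 0.0900269 ] [np.float64(80.36211914282825), np.float64(-9.164823727514372), np.float64(-99.72247742269039), np.float64(170.21793543644142)]
orange [470.79850746 237.65671642] 134 (array([588. ,  91.8]), array([39. , 28.7]), 16.2)
orange [252.75466667 261.62666667] 375 (array([ 580.4, -289. ]), array([32.4, 32.6]), 86.6)
0.88 [219.6, 154.9, 257.6, 203.5]
0.74 [455.6, 233.4, 472.3, 255.5]
```

```bash
python3 - <<'E'
from h import *
plan((.4464,-.2978,.066),85.5)
E
```

```text
at [ 0.4367 -0.2801  0.2798] head 85.51 tilt 0.01 shift [-0.0111 -0.0169  0.2138] turn [ 0.0002 -0.0001  0.0002] rows>= 4
```

>>> {"api": "carry_out", "payload": {
  "rows": [
    [[-0.011,-0.017,0.04,0,0,0],[-0.011,-0.017,0.1,0,0,0],[-0.011,-0.017,0.16,0,0,0],[-0.011,-0.017,0.2,0,0,0],[-0.011,-0.017,0.214,0,0,0]]
  ]
}}

```text
clock: 4.35
eef_pos: [0.4451, -0.2975, 0.0637]
orientation: [0.039, 0.999, 0.001, -0.002]
force: [-0.0, -0.1, 0.0]
opening: 0.0878
finger_force: 0.0
```

>>> {"api": "carry_out", "payload": {
  "rows": [
    [[0,0,0,0,0,0],[0,0,0,0,0,0],[0,0,0,0,0,0],[0,0,0,0,0,0],[0,0,0,0,0,0]]
  ],
  "grip": 0,
  "squeeze": 50
}}

```text
clock: 4.97
eef_pos: [0.4463, -0.2992, 0.0662]
orientation: [0.04, 0.999, -0.0, 0.0]
force: [0.6, 3.1, 2.3]
opening: 0.0411
finger_force: 1.3
```

>>> {"api": "carry_out", "payload": {
  "rows": [
    [[0,0,0,0,0,0],[0,0,0,0,0,0],[0,0,-0.02,0,0,0],[0,0,-0.06,0,0,0],[0,0,-0.09,0,0,0]]
  ]
}}

```text
clock: 5.6
eef_pos: [0.4458, -0.2991, 0.1563]
orientation: [0.04, 0.999, 0.0, -0.0]
force: [0.5, -0.3, -4.2]
opening: 0.0381
finger_force: 50.0
```

```bash
python3 - <<'E'
from h import *
print(state()["opening"],state()["finger_force"],state()["force"])
plan((.581,-.289,.18),89)
for n in ("side","scene"):
    d=eyes.get_image(n); P=pts(d); 
    if n=="side": save(d,"s2.png",1.5)
    b=eyes.cut_out(d,"bar")[0]; Q=pts(d,b["region"]); print(b["p"],Q.min(0),Q.max(0))
d=eyes.get_image("wrist"); save(d,"w2.png",1.5)
E
```

```text
0.03812802931742955 49.994308948516846 [ 0.4620675  -0.27224023 -4.20694789]
at [ 0.4458 -0.2991  0.1563] head 85.43 tilt 0.05 shift [-0.1339  0.0208 -0.0238] turn [ 0.0001 -0.0008 -0.0622] rows>= 3
0.61 [ 0.39596198 -0.32614942 -0.00318908] [ 0.46768049 -0.17663948  0.19006004]
0.86 [ 0.4267023  -0.32661449  0.09674311] [ 0.46740858 -0.28095209  0.19726307]
```

View pics/w2.png

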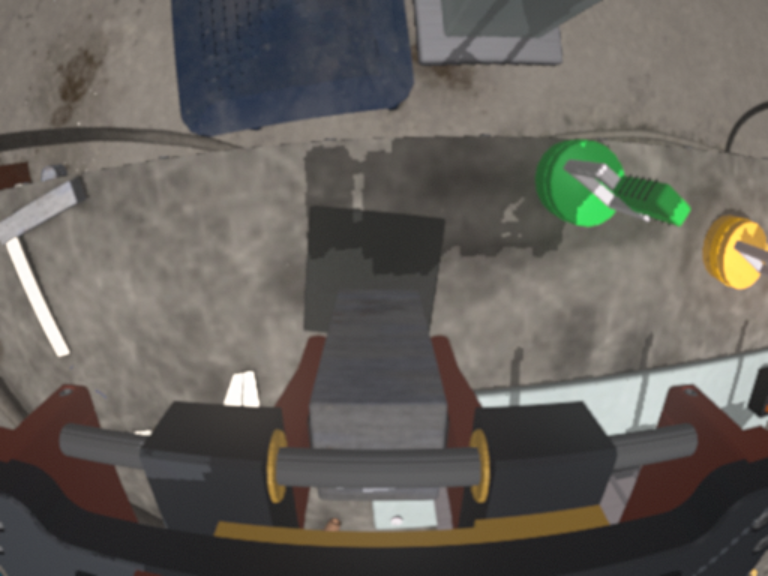

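The bar is held squarely (opening 38.1 mm). Moving it over the right clip.

```bash
python3 - <<'E'
from h import *
plan((.5815,-.2913,.156),88.8)
E
```

```text
at [ 0.4453 -0.2985  0.1543] head 85.43 tilt 0.13 shift [-0.1352  0.018  -0.002 ] turn [ 0.0012 -0.0018 -0.0588] rows>= 3
```

>>> {"api": "carry_out", "payload": {
  "rows": [
    [[-0.045,0.006,-0.002,0,0,-0.02],[-0.09,0.012,-0.002,0,0,-0.04],[-0.135,0.018,-0.002,0,0,-0.059],[-0.135,0.018,-0.002,0,0,-0.059],[-0.135,0.018,-0.002,0,0,-0.059]]
  ]
}}

```text
clock: 6.48
eef_pos: [0.5804, -0.2911, 0.1553]
orientation: [0.01, 1.0, 0.001, -0.002]
force: [-0.1, 0.2, -3.4]
opening: 0.0377
finger_force: 50.0
```

>>> {"api": "carry_out", "payload": {
  "rows": [
    [[0,0,0,0,0,0],[0,0,0.02,0,0,0],[0,0,0.035,0,0,0],[0,0,0.035,0,0,0],[0,0,0.035,0,0,0]]
  ]
}}

```text
clock: 7.1
eef_pos: [0.5822, -0.2922, 0.123]
orientation: [0.011, 1.0, -0.0, 0.0]
force: [-0.1, 0.4, -3.5]
opening: 0.0378
finger_force: 50.0
```

```bash
python3 - <<'E'
from h import *
plan((.5815,-.2913,.121),88.8); print(state()["force"])
o=[]
for n in ("side","scene"):
    d=eyes.get_image(n); P=pts(d); 
    i=d["img"]; K=d["intrinsics"]; c=(np.array([.582,-.291,.06])-d["origin"])@rot(d["attitude"]); u,v=int(K[0,0]*c[0]/c[2]+K[0,2]),int(K[1,1]*c[1]/c[2]+K[1,2])
    o.append(cv2.resize(i[v-45:v+35,u-40:u+40,::-1],(400,400),interpolation=cv2.INTER_CUBIC))
    B=box(P,.55,.62,-.33,-.25,.075,.15); print(n,"bar",B.min(0),B.max(0),len(B))
    C=cols(d); r,g,b=C.T; Q=box(P[(r>130)&(r-g>50)&(b<90)],.55,.62,-.33,-.25,.034,.055); print("clip",Q.min(0),Q.max(0),len(Q))
cv2.imwrite("pics/p1.png",np.hstack(o))
E
```

```text
at [ 0.5822 -0.2922  0.123 ] head 88.79 tilt 0.02 shift [0.0007 0.0009 0.002 ] turn [-0.0003  0.0002 -0.0001] rows>= 1
[-0.09043103  0.3890366  -3.51587606]
side bar [ 0.5645265  -0.32525977  0.07514006] [ 0.60156634 -0.30782186  0.1423209 ] 346
clip [ 0.56990781 -0.30841588  0.03415237] [ 0.60116119 -0.29008482  0.04580601] 89
scene bar [ 0.56207329 -0.32482847  0.07501653] [ 0.59926936 -0.26313704  0.149572  ] 288
clip [ 0.56618942 -0.30784622  0.03404074] [ 0.59732074 -0.27296174  0.05000908] 53
```

View pics/p1.png

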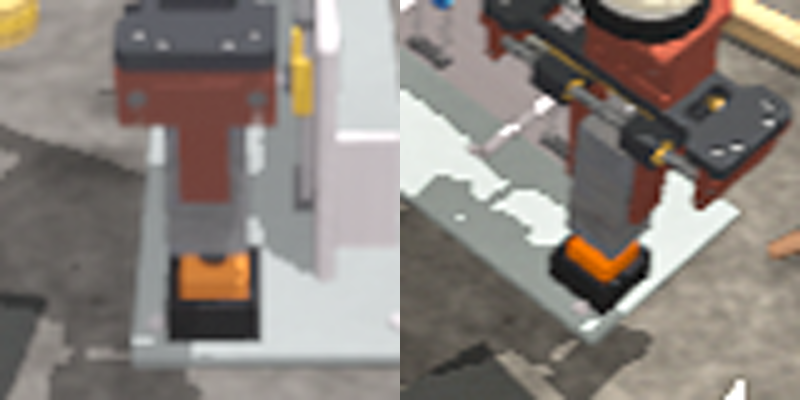

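>>> {"api": "carry_out", "payload": {
  "rows": [
    [[-0.0023,0,0,0,0,0],[-0.0023,0,0.006,0,0,0],[-0.0023,0,0.012,0,0,0],[-0.0023,0,0.016,0,0,0],[-0.0023,0,0.016,0,0,0]]
  ],
  "squeeze": 60
}}

```text
clock: 7.82
eef_pos: [0.5843, -0.2919, 0.1062]
orientation: [0.01, 1.0, 0.0, -0.0]
force: [-0.5, 0.8, -4.5]
opening: 0.038
finger_force: 60.0
```

>>> {"api": "carry_out", "payload": {
  "rows": [
    [[0,0,0.003,0,0,0],[0,0,0.005,0,0,0],[0,0,0.007,0,0,0],[0,0,0.007,0,0,0]]
  ]
}}

```text
clock: 8.32
eef_pos: [0.5846, -0.2921, 0.1003]
orientation: [0.01, 1.0, -0.0, 0.0]
force: [-2.6, 0.7, 4.3]
opening: 0.0379
finger_force: 60.0
```

>>> {"api": "carry_out", "payload": {
  "rows": [
    [[0,0,0.001,0,0,0],[0,0,0.002,0,0,0],[0,0,0.003,0,0,0],[0,0,0.003,0,0,0]]
  ]
}}

```text
clock: 8.82
eef_pos: [0.5847, -0.2921, 0.0999]
orientation: [0.01, 1.0, -0.0, 0.0]
force: [-6.8, 5.0, 24.5]
opening: 0.038
finger_force: 60.0
```

>>> {"api": "carry_out", "payload": {
  "rows": [
    [[0,0,-0.01,0,0,0],[0,0,-0.04,0,0,0],[0,0,-0.09,0,0,0],[0,0,-0.14,0,0,0],[0,0,-0.14,0,0,0]]
  ]
}}

```text
clock: 9.45
eef_pos: [0.5873, -0.2938, 0.2409]
orientation: [0.01, 1.0, -0.003, 0.004]
force: [0.1, -1.2, -4.2]
opening: 0.0377
finger_force: 60.0
```

```bash
python3 - <<'E'
from h import *
plan((.592,.0875,.235),88.8)
for n in ("side","scene"):
    d=eyes.get_image(n); P=pts(d); 
    B=box(P,.48,.6,.15,.27,.02,.17); print(n,"can",np.percentile(B,[2,98],0),rect(B)); T=B[B[:,2]>.15]; print(rect(T))
    C=cols(d); r,g,b=C.T
    for y0,y1 in ((-.33,-.25),(.04,.13)):
        Q=box(P[(r>130)&(r-g>50)&(b<90)],.55,.64,y0,y1,.02,.055); print("clip",np.percentile(Q,[3,97],0),np.percentile(Q[:,2],90))
E
```

```text
at [ 0.5873 -0.2938  0.2409] head 88.8 tilt 0.54 shift [0.0033 0.3813 0.004 ] turn [-0.005   0.008   0.0001] rows>= 7
side can [[0.52270699 0.21345063 0.08968722]
 [0.53266503 0.231888   0.15966029]] (array([527.8, 223.8]), array([ 9.7, 23.3]), 2.5)
(array([530.7, 223.4]), array([ 3.7, 11.2]), 1.6)
clip [[ 0.56921439 -0.30704409  0.02784045]
 [ 0.6011902  -0.27578542  0.03835724]] 0.03786311478815914Traceback (most recent call last):
  File "<stdin>", line 8, in <module>
    return _quantile_unchecked(
        a, q, axis, out, overwrite_input, method, keepdims, weights)
    return _ureduce(a,
                    func=_quantile_ureduce_func,
    ...<5 lines>...
                    overwrite_input=overwrite_input,
                    method=method)
    r = func(a, **kwargs)
    result = _quantile(arr,
                       quantiles=q,
    ...<2 lines>...
                       out=out,
                       weights=wgt)
    slices_having_nans = np.isnan(arr[-1, ...])
                                  ~~~^^^^^^^^^
IndexError: index -1 is out of bounds for axis 0 with size 0
```

>>> {"api": "carry_out", "payload": {
  "rows": [
    [[0,0.03,0.002,0,0,0],[0,0.08,0.002,0,0,0],[-0.002,0.14,0.002,0,0,0],[-0.002,0.2,0.002,0,0,0],[-0.002,0.26,0.002,0,0,0]]
  ]
}}

```text
clock: 10.12
eef_pos: [0.5902, -0.0301, 0.2316]
orientation: [0.011, 1.0, 0.0, -0.002]
force: [1.0, 0.0, -3.2]
opening: 0.0377
finger_force: 60.0
```

>>> {"api": "carry_out", "payload": {
  "rows": [
    [[0,0.05,0,0,0,0],[0,0.09,0,0,0,0],[0,0.12,0,0,0,0],[0,0.12,0,0,0,0],[0,0.12,0,0,0,0]]
  ]
}}

```text
clock: 10.75
eef_pos: [0.5934, 0.0874, 0.2326]
orientation: [0.01, 1.0, -0.0, -0.002]
force: [0.2, 0.4, -4.0]
opening: 0.0377
finger_force: 60.0
```

```bash
python3 - <<'E'
from h import *
plan((.592,.0875,.121),88.8)
for n in ("side","scene"):
    d=eyes.get_image(n); P=pts(d); 
    B=box(P,.48,.6,.15,.27,.02,.17); print(n,"can",np.percentile(B,[2,98],0))
    C=cols(d); r,g,b=C.T
    Q=box(P[(r>130)&(r-g>50)&(b<90)],.55,.64,.04,.13,.034,.055); print("clip",len(Q) and np.percentile(Q,[1,99],0),len(Q))
    B=box(P,.55,.64,.03,.13,.17,.27);print("bar",len(B),len(B) and np.percentile(B,[1,99],0))
E
```

```text
at [0.5934 0.0874 0.2326] head 88.83 tilt 0.2 shift [0.001  0.0002 0.1116] turn [-0.0009 -0.0033  0.0005] rows>= 2
side can [[0.52459342 0.2032279  0.0238396 ]
 [0.57243281 0.23026131 0.16025742]]
clip [[0.58002467 0.07010372 0.03415103]
 [0.60675708 0.10611055 0.04644777]] 46
bar 382 [[0.57652929 0.0530531  0.17043685]
 [0.61400029 0.07241731 0.26810948]]
scene can [[0.51989462 0.20306195 0.02451663]
 [0.56306173 0.24324449 0.16180884]]
clip [[0.5741121  0.07307821 0.03455922]
 [0.60591945 0.10323445 0.04898315]] 67
bar 360 [[0.57340481 0.05361671 0.17141121]
 [0.61024049 0.11336455 0.26853508]]
```

>>> {"api": "carry_out", "payload": {
  "rows": [
    [[0.0026,0,0.04,0,0,0],[0.0026,0,0.08,0,0,0],[0.0026,0,0.112,0,0,0],[0.0026,0,0.112,0,0,0],[0.0026,0,0.112,0,0,0]]
  ]
}}

```text
clock: 11.48
eef_pos: [0.5927, 0.0873, 0.1237]
orientation: [0.011, 1.0, -0.0, 0.001]
force: [0.1, -0.3, -4.4]
opening: 0.0376
finger_force: 60.0
```

```bash
python3 - <<'E'
from h import *
plan((.5908,.0878,.106),88.8); print(state()["force"])
o=[]
for n in ("side","scene"):
    d=eyes.get_image(n); P=pts(d); 
    i=d["img"]; K=d["intrinsics"]; c=(np.array([.59,.088,.055])-d["origin"])@rot(d["attitude"]); u,v=int(K[0,0]*c[0]/c[2]+K[0,2]),int(K[1,1]*c[1]/c[2]+K[1,2])
    o.append(cv2.resize(i[v-30:v+20,u-25:u+25,::-1],(400,400),interpolation=cv2.INTER_CUBIC))
    B=box(P,.55,.64,.04,.13,.075,.15); print(n,"bar",np.percentile(B,[1,99],0),len(B))
    C=cols(d); r,g,b=C.T; Q=box(P[(r>130)&(r-g>50)&(b<90)],.55,.64,.04,.13,.024,.055); print("clip",np.percentile(Q,[1,99],0),len(Q))
    Q=box(P[C.max(1)<50],.55,.64,.04,.13,.012,.04); print("socket",np.percentile(Q,[1,99],0),len(Q))
    Q=box(P[C.max(1)<50],.55,.64,-.34,-.24,.012,.04); print("socketR",np.percentile(Q,[1,99],0),len(Q))
cv2.imwrite("pics/p2.png",np.hstack(o))
E
```

```text
at [0.5927 0.0873 0.1237] head 88.76 tilt 0.08 shift [0.002  0.0005 0.0177] turn [-0.0001  0.0014 -0.0007] rows>= 1
[ 0.11491525 -0.29802519 -4.44787914]
side bar [[0.57770257 0.05415386 0.07893954]
 [0.61342537 0.0718541  0.14899025]] 236
clip [[0.57642554 0.07090752 0.02951614]
 [0.60676472 0.10732717 0.0455022 ]] 55
socket [[0.57308679 0.06323966 0.01344364]
 [0.60953981 0.07479242 0.03285128]] 58
socketR [[ 0.5647276  -0.31555357  0.01288576]
 [ 0.60315108 -0.31042884  0.03184211]] 100
scene bar [[0.57243761 0.04505676 0.0762375 ]
 [0.6393659  0.10939057 0.14872309]] 239
clip [[0.57320583 0.07117524 0.03171951]
 [0.60289552 0.10360011 0.05050713]] 49
socket [[0.56629757 0.06168443 0.01266389]
 [0.60550548 0.11136716 0.03833667]] 70
socketR [[ 0.5603024  -0.31534399  0.01223398]
 [ 0.60247301 -0.26989755  0.0362849 ]] 76
```

View pics/p2.png

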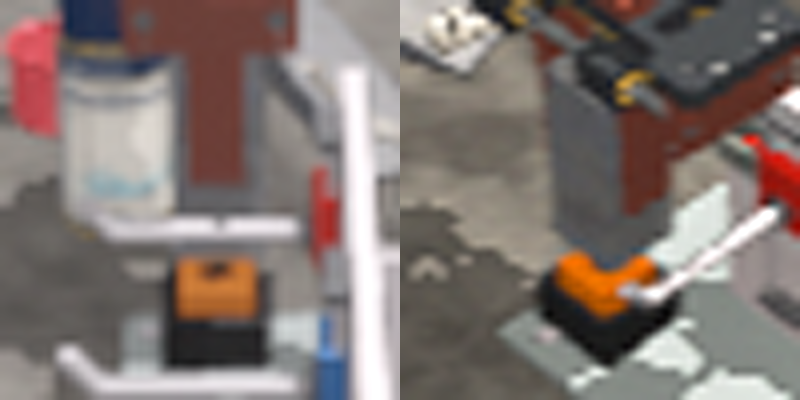

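>>> {"api": "carry_out", "payload": {
  "rows": [
    [[0.0025,0,0,0,0,0],[0.0025,0,0.006,0,0,0],[0.0025,0,0.012,0,0,0],[0.0025,0,0.017,0,0,0],[0.0025,0,0.017,0,0,0]]
  ]
}}

```text
clock: 12.2
eef_pos: [0.5892, 0.088, 0.1052]
orientation: [0.01, 1.0, -0.0, -0.0]
force: [-0.1, -1.4, -4.5]
opening: 0.0379
finger_force: 60.0
```

>>> {"api": "carry_out", "payload": {
  "rows": [
    [[0,0,0.003,0,0,0],[0,0,0.005,0,0,0],[0,0,0.007,0,0,0],[0,0,0.007,0,0,0]]
  ]
}}

```text
clock: 12.7
eef_pos: [0.5893, 0.088, 0.0999]
orientation: [0.01, 1.0, -0.0, 0.0]
force: [-4.6, -0.7, 10.7]
opening: 0.0381
finger_force: 60.0
```

>>> {"api": "carry_out", "payload": {
  "rows": [
    [[0,0,0.001,0,0,0],[0,0,0.002,0,0,0],[0,0,0.003,0,0,0],[0,0,0.003,0,0,0]]
  ]
}}

```text
clock: 13.2
eef_pos: [0.5894, 0.088, 0.0998]
orientation: [0.01, 1.0, -0.0, 0.001]
force: [-10.8, -0.3, 34.8]
opening: 0.0381
finger_force: 60.0
```

>>> {"api": "carry_out", "payload": {
  "rows": [
    [[0,0,-0.015,0,0,0],[0,0,-0.05,0,0,0],[0,0,-0.1,0,0,0],[0,0,-0.14,0,0,0],[0.01,-0.03,-0.14,0,0,0]]
  ]
}}

```text
clock: 13.82
eef_pos: [0.5821, 0.0592, 0.2395]
orientation: [0.009, 1.0, 0.0, 0.004]
force: [0.3, -1.7, -5.3]
opening: 0.0377
finger_force: 60.0
```

>>> {"api": "carry_out", "payload": {
  "rows": [
    [[0.02,-0.055,0,0,0,0.03],[0.04,-0.11,0,0,0,0.06],[0.06,-0.165,0,0,0,0.09],[0.08,-0.22,0,0,0,0.12],[0.1,-0.275,0,0,0,0.147]]
  ]
}}

```text
clock: 14.45
eef_pos: [0.4722, -0.2164, 0.2355]
orientation: [0.084, 0.996, -0.0, 0.0]
force: [0.1, 0.1, -4.0]
opening: 0.038
finger_force: 60.0
```

```bash
python3 - <<'E'
from h import *
plan((.447,-.3028,.1),80.4)
d=eyes.get_image("side"); P=pts(d); C=cols(d); r,g,b=C.T
for y0,y1 in ((-.33,-.25),(.04,.13)):
    Q=box(P[(r>130)&(r-g>50)&(b<90)],.55,.64,y0,y1,.02,.055); print("clip",np.percentile(Q,[1,99],0),len(Q))
E
```

```text
at [ 0.4722 -0.2164  0.2355] head 80.34 tilt 0.03 shift [ 0.0104 -0.0894  0.1355] turn [-0.0002  0.0004 -0.0011] rows>= 3
clip [[ 0.56917337 -0.30801387  0.02282463]
 [ 0.60127852 -0.27308717  0.03941309]] 96
clip [[0.57648019 0.07070103 0.03003126]
 [0.60682323 0.10595889 0.03884817]] 32
```

Both clips are home (tops near 38 mm). Bringing the bar to the pad, with a look from just above.

>>> {"api": "carry_out", "payload": {
  "rows": [
    [[0.005,-0.045,0.01,0,0,0],[0.0105,-0.0895,0.05,0,0,0],[0.0105,-0.0895,0.1,0,0,0],[0.0105,-0.0895,0.1355,0,0,0],[0.0105,-0.0895,0.1355,0,0,0]]
  ]
}}

```text
clock: 15.12
eef_pos: [0.4458, -0.2996, 0.0976]
orientation: [0.084, 0.996, 0.002, -0.003]
force: [0.2, 0.5, -3.2]
opening: 0.038
finger_force: 60.0
```

```bash
python3 - <<'E'
from h import *
plan((.447,-.3028,.0665),80.4)
o=[]
for n in ("side","scene"):
    d=eyes.get_image(n); P=pts(d); 
    i=d["img"]; K=d["intrinsics"]; c=(np.array([.447,-.302,.03])-d["origin"])@rot(d["attitude"]); u,v=int(K[0,0]*c[0]/c[2]+K[0,2]),int(K[1,1]*c[1]/c[2]+K[1,2])
    o.append(cv2.resize(i[v-25:v+25,u-25:u+25,::-1],(400,400),interpolation=cv2.INTER_CUBIC))
    B=box(P,.40,.50,-.35,-.25,.05,.09);print(n,"bar",np.percentile(B,[1,99],0))
    b=eyes.cut_out(d,"pad")
    for x in b:
        Q=pts(d,x["region"]); Q=Q[Q[:,2]<.012]
        if len(Q) and Q[:,1].mean()<-.2: print("pad",x["p"],rect(Q),np.percentile(Q,[1,99],0))
cv2.imwrite("pics/p3.png",np.hstack(o))
d=eyes.get_image("wrist"); save(d,"w3.png",1.5)
E
```

```text
at [ 0.4458 -0.2996  0.0976] head 80.37 tilt 0.37 shift [-0.0019 -0.0031  0.0311] turn [ 0.0033 -0.0056 -0.0006] rows>= 1
side bar [[ 0.42648591 -0.32931155  0.05036386]
 [ 0.46888043 -0.28701184  0.08924098]]
pad 0.89 (array([ 450. , -302.7]), array([96.8, 95. ]), 80.7) [[ 0.4025748  -0.35185484 -0.00212606]
 [ 0.49894365 -0.26682419  0.0051377 ]]
scene bar [[ 0.42832972 -0.33074552  0.05027165]
 [ 0.46140728 -0.28255343  0.08949738]]
pad 0.82 (array([ 450.4, -305.6]), array([93. , 93.4]), 80.2) [[ 0.40128436 -0.35366113 -0.0018412 ]
 [ 0.49019605 -0.25838092  0.00977053]]
```

View pics/p3.png

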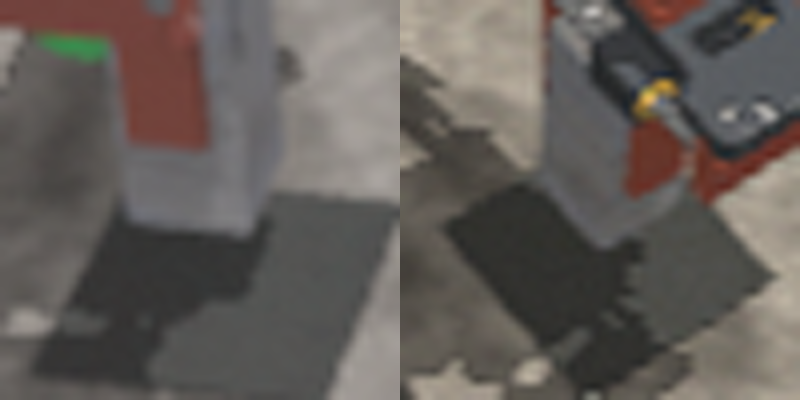

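```bash
python3 - <<'E'
from h import *
plan((.4478,-.3043,.0663),80.4)
E
```

```text
at [ 0.449 -0.302  0.102] head 80.41 tilt 0.21 shift [ 0.0009 -0.0024  0.0357] turn [-0.002   0.0031  0.0002] rows>= 1
```

>>> {"api": "carry_out", "payload": {
  "rows": [
    [[0,-0.0018,0.012,0,0,0],[0,-0.0018,0.024,0,0,0],[0,-0.0018,0.032,0,0,0],[0,-0.0018,0.032,0,0,0],[0,-0.0018,0.032,0,0,0]]
  ]
}}

```text
clock: 16.0
eef_pos: [0.4474, -0.303, 0.0681]
orientation: [0.084, 0.996, -0.0, -0.0]
force: [0.1, 0.2, -3.2]
opening: 0.0378
finger_force: 60.0
```

>>> {"api": "carry_out", "payload": {
  "rows": [
    [[0,-0.0008,0.001,0,0,0],[0,-0.0008,0.002,0,0,0],[0,-0.0008,0.0028,0,0,0],[0,-0.0008,0.0028,0,0,0]]
  ]
}}

```text
clock: 16.5
eef_pos: [0.4474, -0.3039, 0.066]
orientation: [0.084, 0.996, -0.0, 0.0]
force: [-1.7, 1.1, 4.3]
opening: 0.0381
finger_force: 60.0
```

>>> {"api": "carry_out", "payload": {
  "rows": [
    [[0,0,0,0,0,0],[0,0,0,0,0,0],[0,0,0,0,0,0],[0,0,0,0,0,0],[0,0,0,0,0,0]]
  ],
  "grip": 1
}}

```text
clock: 17.12
eef_pos: [0.4472, -0.3038, 0.0653]
orientation: [0.084, 0.996, -0.0, -0.0]
force: [0.3, 0.2, 0.1]
opening: 0.0838
finger_force: 0.0
```

>>> {"api": "carry_out", "payload": {
  "rows": [
    [[0,0,-0.03,0,0,0],[0,0,-0.08,0,0,0],[0,0,-0.13,0,0,0],[0,0,-0.18,0,0,0],[0,0,-0.21,0,0,0]]
  ]
}}

```text
clock: 17.75
eef_pos: [0.4478, -0.3042, 0.2782]
orientation: [0.084, 0.996, -0.001, 0.001]
force: [0.7, -0.7, -0.5]
opening: 0.0882
finger_force: 0.0
```

```bash
python3 - <<'E'
from h import *
plan((.445,.04,.28),90)
d=eyes.get_image("wrist"); P,C,ok=wpts(d); 
Q=box(P[ok],.40,.50,-.35,-.25,.092,.11);print("bartop wrist",len(Q),rect(Q))
d=eyes.get_image("side"); P=pts(d); Q=box(P,.40,.50,-.35,-.25,.092,.11);print("bartop side",len(Q),rect(Q))
E
```

```text
at [ 0.4478 -0.3042  0.2782] head 80.39 tilt 0.2 shift [ 0.0603  0.3389 -0.0026] turn [-0.0022  0.0028 -0.1678] rows>= 6
bartop wrist 1239 (array([ 446.3, -303.8]), array([37.9, 38.3]), 80.2)
bartop side 221 (array([ 449. , -304.6]), array([40.4, 38.9]), 81.2)
```

>>> {"api": "carry_out", "payload": {
  "rows": [
    [[0.01,0.06,0,0,0,-0.05],[0.02,0.12,0,0,0,-0.1],[0.03,0.18,0,0,0,-0.168],[0.042,0.24,0,0,0,-0.168],[0.053,0.3,0,0,0,-0.168]]
  ]
}}

```text
clock: 18.48
eef_pos: [0.444, 0.0028, 0.274]
orientation: [0.0, 1.0, 0.0, -0.001]
force: [1.2, -0.5, 0.1]
opening: 0.0884
finger_force: 0.0
```

>>> {"api": "carry_out", "payload": {
  "rows": [
    [[0,0.02,0,0,0,0],[0,0.02,0,0,0,0],[0,0.02,0,0,0,0],[0,0.02,0,0,0,0]]
  ]
}}

```text
clock: 18.98
eef_pos: [0.4451, 0.0198, 0.275]
orientation: [0.001, 1.0, -0.0, -0.0]
force: [0.4, -0.4, -0.3]
opening: 0.0876
finger_force: 0.0
```

```bash
cat > wt.py <<'E'
from h import *
def hooks(P,y0,y1):
    B=box(P,.50,.64,y0,y1,.075,.13); return B
def look():
  for n in("scene","side","wrist"):
    d=eyes.get_image(n)
    if n=="wrist": P,C,ok=wpts(d); P=P[ok]; C=C[ok]; save(d,"wt.png",1.5)
    else: P=pts(d); C=cols(d)
    r,g,b=C.T; blu=(b>90)&(b-r>50); yel=(r>110)&(g>80)&(b<80)
    for nm,m,y0,y1 in(("b",blu,.03,.16),("y",yel,-.08,.05)):
        Q=box(P[m],.38,.51,y0,y1,.085,.13)
        if len(Q)>3: print(n,"grip",nm,len(Q),rect(Q)); T=Q[Q[:,2]>.116]; print("   top",len(T),len(T)>3 and rect(T))
        Q=box(P,.38,.52,y0,y1,.046,.078)
        if len(Q)>3: print("   eye",len(Q),rect(Q))
        Q=box(P,.38,.52,y0,y1,.03,.038)
        if len(Q)>3: print("   foot",len(Q),rect(Q))
if __name__=="__main__": 
    plan((.445,.04,.28),90); look()
E
python3 wt.py
```

```text
at [0.4451 0.0198 0.275 ] head 89.92 tilt 0.04 shift [ 0.0001  0.0202 -0.005 ] turn [-0.0003 -0.0006 -0.0014] rows>= 1
scene grip b 47 (array([441.5,  99.6]), array([21.3, 12. ]), 79.9)
   top 19 (array([442.3,  99.5]), array([20.8, 10.5]), 79.9)
   eye 39 (array([443.5,  98.4]), array([44.5,  9.7]), 82.3)
   foot 102 (array([441.4,  96.5]), array([50.4, 50.1]), 46.2)
scene grip y 43 (array([443.6,  -9.7]), array([26. , 10.6]), 56.3)
   top 21 (array([444.6,  -6.8]), array([21.4,  9.6]), 49.4)
   eye 26 (array([444. , -10.8]), array([43.5,  7.7]), 59.2)
   foot 109 (array([444.3,  -9.9]), array([52.6, 48.8]), 47.9)
side grip b 40 (array([443.4,  98.5]), array([10.2, 21.1]), 5.6)
   top 13 (array([443.6,  98.9]), array([ 9.8, 20.5]), 5.6)
   eye 25 (array([444.3,  98.2]), array([43.1,  9.4]), 84.8)
   foot 33 (array([448.3,  93.3]), array([42.6, 38.5]), 51.4)
side grip y 59 (array([446.4, -13.6]), array([17.1, 11.8]), 20.2)
   top 6 (array([447.1, -13.4]), array([15.9,  3.6]), 28.3)
   eye 68 (array([446.9,  -7.4]), array([49. , 10.6]), 58.4)
   foot 72 (array([447.6, -12.6]), array([51. , 36.6]), 63.0)
wrist grip b 199 (array([440.9, 101.4]), array([19.7, 11.8]), 84.0)
   top 199 (array([440.9, 101.4]), array([19.7, 11.8]), 84.0)
   eye 119 (array([439.6, 101.9]), array([43.8,  8.6]), 88.3)
   foot 847 (array([438.7,  99.6]), array([48.1, 53.4]), 47.1)
wrist grip y 358 (array([443.5,  -6. ]), array([20.4, 12.3]), 58.4)
   top 232 (array([443.6,  -5.9]), array([20.3, 12.2]), 57.5)
   eye 106 (array([443.1,  -6.2]), array([41.8,  8.5]), 57.8)
   foot 804 (array([440.8,  -5.1]), array([53.2, 49.4]), 74.1)
```

View pics/wt.png

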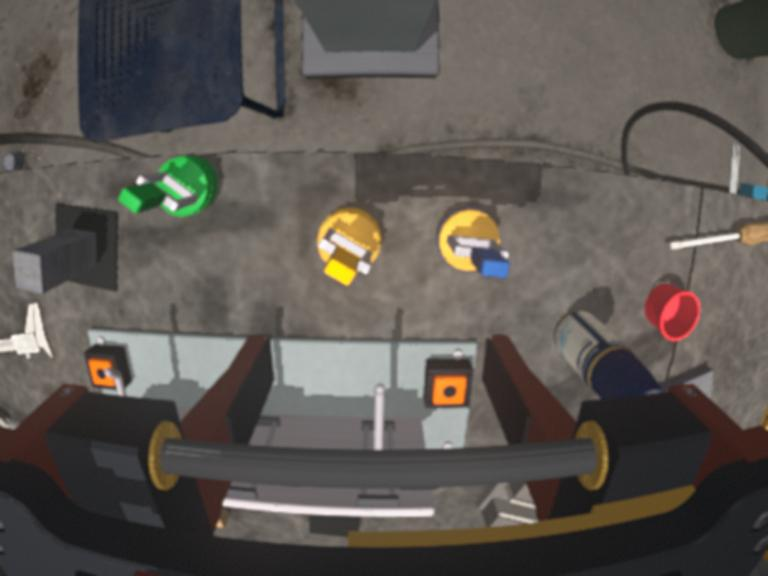

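```bash
cat > hk.py <<'E'
from h import *
from wt import *
for n in("scene","side"):
    d=eyes.get_image(n); P=pts(d)
    for nm,y in (("b",-.102),("y",-.222)):
        B=box(P,.50,.628,y-.02,y+.02,.08,.125)
        L=box(P,.55,.61,y-.02,y+.02,.08,.12)
        if len(L)<4: print(n,nm,"hidden");continue
        f=np.polyfit(L[:,0],L[:,1],1); a=np.percentile(L,[5,50,95],0)
        print(n,nm,len(B),"x",np.sort(B[:,0])[:3].round(4),"ymean",np.median(L[:,1]).round(4),"slope",f.round(3),"z",a[:,2].round(4),"ztip max",B[B[:,0]<.545][:,2].max() if (B[:,0]<.545).any() else 0)
    F=box(P,.60,.66,-.25,.05,.06,.14)
    h=np.histogram(F[:,0],40); print("panel face x", h[1][np.argsort(-h[0])[:3]].round(4))
    if n=="scene":
        Q=box(P,.60,.67,-.26,.06,.03,.13); Q=Q[(Q[:,0]>.625)&(Q[:,0]<.645)]; print("face fit x=a*y+b",np.polyfit(Q[:,1],Q[:,0],1))
E
python3 - <<'E'
import runpy
runpy.run_path("hk.py")
from h import *
plan((.442,.1,.111),84)
E
```

```text
scene b 77 x [0.5374 0.5394 0.5405] ymean -0.1025 slope [-0.032 -0.083] z [0.0955 0.1015 0.1049] ztip max 0.11690154886877968
scene y 107 x [0.5358 0.5367 0.5375] ymean -0.2225 slope [-0.011 -0.215] z [0.0969 0.1025 0.1061] ztip max 0.11877536112523135
panel face x [0.6393 0.6382 0.637 ]
face fit x=a*y+b [0.01415219 0.63877951]
side b 96 x [0.5405 0.5405 0.5405] ymean -0.1023 slope [-0.016 -0.093] z [0.0969 0.1001 0.102 ] ztip max 0.11343301248490589
side y 134 x [0.5378 0.5379 0.538 ] ymean -0.2225 slope [-0.018 -0.212] z [0.0972 0.1006 0.103 ] ztip max 0.11438768561939494
panel face x [0.636  0.6315 0.6345]
at [0.4451 0.0203 0.2753] head 89.95 tilt 0.01 shift [0.0032 0.0797 0.1643] turn [-1.000e-04 -0.000e+00  1.039e-01] rows>= 4
```

>>> {"api": "carry_out", "payload": {
  "rows": [
    [[0.002,0.04,0.02,0,0,0.05],[0.004,0.0785,0.05,0,0,0.104],[0.004,0.0785,0.1,0,0,0.104],[0.004,0.0785,0.14,0,0,0.104],[0.004,0.0785,0.164,0,0,0.104]]
  ]
}}

```text
clock: 19.85
eef_pos: [0.4402, 0.0993, 0.1096]
orientation: [0.052, 0.999, -0.0, -0.001]
force: [0.0, -0.6, 0.5]
opening: 0.0879
finger_force: 0.0
```

>>> {"api": "carry_out", "payload": {
  "rows": [
    [[0,0,0,0,0,0],[0,0,0,0,0,0],[0,0,0,0,0,0],[0,0,0,0,0,0],[0,0,0,0,0,0]]
  ],
  "grip": 0,
  "squeeze": 40
}}

```text
clock: 20.48
eef_pos: [0.4414, 0.0994, 0.1119]
orientation: [0.052, 0.999, 0.0, 0.001]
force: [-0.6, -0.6, 0.4]
opening: 0.0413
finger_force: 0.0
```

>>> {"api": "carry_out", "payload": {
  "rows": [
    [[0,0,0,0,0,0],[0,0,0,0,0,0],[0,0,-0.02,0,0,0],[0,0,-0.06,0,0,0],[0,0,-0.08,0,0,0]]
  ]
}}

```text
clock: 21.1
eef_pos: [0.4414, 0.0994, 0.1927]
orientation: [0.052, 0.999, 0.0, 0.001]
force: [-0.2, -0.6, -2.9]
opening: 0.0195
finger_force: 40.0
```

```bash
python3 - <<'E'
from h import *
print(state()["force"],state()["opening"])
plan((.50,-.10,.19),88.8)
o=[]; p=state()["eef_pos"]
for n in ("side","scene"):
    d=eyes.get_image(n); P=pts(d); 
    i=d["img"]; K=d["intrinsics"]; c=(np.array(p)-[0,0,.05]-d["origin"])@rot(d["attitude"]); u,v=int(K[0,0]*c[0]/c[2]+K[0,2]),int(K[1,1]*c[1]/c[2]+K[1,2])
    o.append(cv2.resize(i[v-25:v+25,u-25:u+25,::-1],(400,400),interpolation=cv2.INTER_CUBIC))
    B=box(P,.39,.49,.05,.15,.06,.3); F=B[B[:,2]<B[:,2].min()+.036]; print(n,"zmin",np.sort(B[:,2])[:5].round(4),"foot",F.min(0),F.max(0))
cv2.imwrite("pics/p4.png",np.hstack(o))
E
```

```text
[-0.17637803 -0.63832802 -2.90490539] 0.019527388542275172
at [0.4414 0.0994 0.1927] head 84.06 tilt 0.06 shift [-0.0789 -0.1923  0.0027] turn [ 0.      0.0011 -0.0828] rows>= 4
side zmin [0.081  0.0819 0.0819 0.0821 0.0821] foot [0.41780806 0.06563634 0.08102157] [0.47325799 0.11883322 0.11673258]
scene zmin [0.0794 0.083  0.083  0.0831 0.0839] foot [0.41664569 0.06522809 0.07941733] [0.4728631  0.12640137 0.11539362]
```

View pics/p4.png

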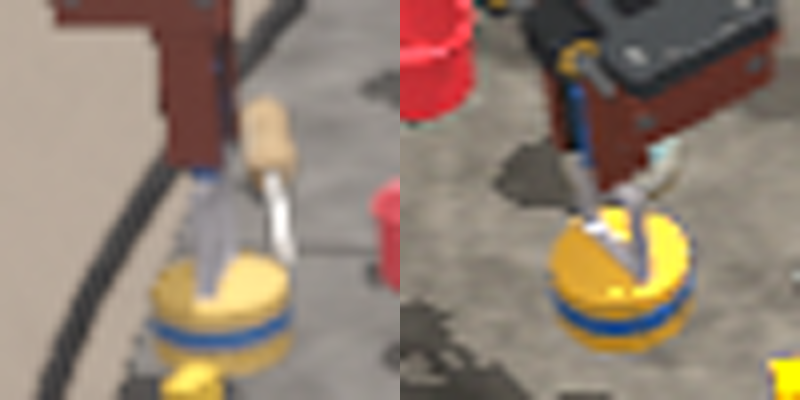

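>>> {"api": "carry_out", "payload": {
  "rows": [
    [[0,0,-0.04,0,0,0],[0,0,-0.08,0,0,-0.04],[-0.015,-0.05,-0.08,0,0,-0.083],[-0.03,-0.1,-0.08,0,0,-0.083],[-0.045,-0.15,-0.08,0,0,-0.083]]
  ]
}}

```text
clock: 21.82
eef_pos: [0.4697, -0.0556, 0.2699]
orientation: [0.01, 1.0, 0.0, -0.001]
force: [1.0, -0.2, -1.9]
opening: 0.0199
finger_force: 40.0
```

>>> {"api": "carry_out", "payload": {
  "rows": [
    [[-0.0143,-0.0473,0,0,0,0],[-0.0143,-0.0473,0.05,0,0,0],[-0.0143,-0.0473,0.1,0,0,0],[-0.0143,-0.0473,0.104,0,0,0],[-0.0143,-0.0473,0.104,0,0,0]]
  ]
}}

```text
clock: 22.45
eef_pos: [0.4837, -0.102, 0.1675]
orientation: [0.01, 1.0, 0.0, -0.0]
force: [0.1, 0.1, -2.0]
opening: 0.0195
finger_force: 40.0
```

```bash
python3 - <<'E'
from h import *
plan((.5705,-.103,.167),88.8)
for n in ("side","scene"):
    d=eyes.get_image(n); P=pts(d); 
    B=box(P,.44,.53,-.15,-.05,.03,.14); F=B[B[:,2]<.088]; print(n,"zmin",np.sort(B[:,2])[:5].round(4),"foot",F.min(0),F.max(0))
    E=box(P,.44,.53,-.15,-.05,.092,.13); print("eye",rect(E))
    H=box(P,.535,.625,-.13,-.07,.08,.125); print("hook",H[:,0].min(),np.median(H[:,1]),"z top",np.percentile(H[H[:,0]>.56][:,2],95))
E
```

```text
at [ 0.4837 -0.102   0.1675] head 88.82 tilt 0.05 shift [-0.0868  0.0008  0.0004] turn [ 0.0001 -0.0008  0.0004] rows>= 2
side zmin [0.0544 0.0552 0.0554 0.056  0.0561] foot [ 0.45986184 -0.13332954  0.05444006] [ 0.51450277 -0.08001655  0.08787637]
eye (array([ 489.6, -103.6]), array([46.4,  7.9]), 81.4)
hook 0.5403945190983934 -0.102100886301842 z top 0.10226932235149869
scene zmin [0.0568 0.0586 0.0588 0.0589 0.0591] foot [ 0.45756628 -0.13528585  0.05681419] [ 0.51143875 -0.0758526   0.0879616 ]
eye (array([ 488., -106.]), array([36.9, 34.4]), 48.8)
hook 0.6129050453910335 -0.10514211788321715 z top 0.10736912381845232
```

>>> {"api": "carry_out", "payload": {
  "rows": [
    [[-0.02,0,0,0,0,0],[-0.04,0,0,0,0,0],[-0.06,0,0,0,0,0],[-0.075,0,0,0,0,0],[-0.0865,0,0,0,0,0]]
  ]
}}

```text
clock: 23.18
eef_pos: [0.5713, -0.1039, 0.1684]
orientation: [0.01, 1.0, -0.0, 0.001]
force: [0.2, 1.0, -2.5]
opening: 0.0198
finger_force: 40.0
```

>>> {"api": "carry_out", "payload": {
  "rows": [
    [[0,0,0,0,0,0],[0,0,0.006,0,0,0],[0,0,0.012,0,0,0],[0,0,0.018,0,0,0],[0,0,0.018,0,0,0]]
  ]
}}

```text
clock: 23.8
eef_pos: [0.5693, -0.1037, 0.1486]
orientation: [0.01, 1.0, 0.0, -0.001]
force: [0.1, 0.2, -2.2]
opening: 0.0195
finger_force: 40.0
```

```bash
cat > gz.py <<'E'
from h import *
import sys
def look(yw,name=None,h=35):
    o=[]
    for n in ("side","scene"):
        d=eyes.get_image(n); i=d["img"]; K=d["intrinsics"]; c=(np.array([.60,yw,.10])-d["origin"])@rot(d["attitude"]); u,v=int(K[0,0]*c[0]/c[2]+K[0,2]),int(K[1,1]*c[1]/c[2]+K[1,2])
        o.append(cv2.resize(i[v-h:v+h,u-h:u+h,::-1],(400,400),interpolation=cv2.INTER_CUBIC))
        P=pts(d); B=box(P,.50,.56,yw-.02,yw+.02,.075,.125); print(n,"tip zmax",np.sort(B[:,2])[-4:].round(4) if len(B) else None)
    if name: cv2.imwrite("pics/"+name,np.hstack(o))
s=state(); print(s["eef_pos"].round(4),s["force"].round(1),s["opening"])
look(float(sys.argv[1]),sys.argv[2] if len(sys.argv)>2 else None)
E
python3 gz.py -.103 p5.png
```

```text
[ 0.5693 -0.1037  0.1486] [ 0.1  0.2 -2.2] 0.019460229927325046
side tip zmax [0.1106 0.111  0.112  0.112 ]
scene tip zmax [0.1101 0.1123 0.1124 0.1137]
```

View pics/p5.png

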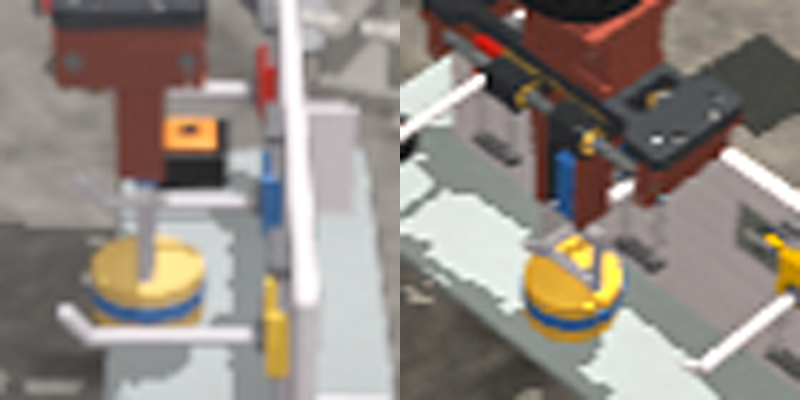

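The eye encloses the prong (side crop (150,200)). Now lower to find contact and tug.

>>> {"api": "carry_out", "payload": {
  "rows": [
    [[0,0,0.001,0,0,0],[0,0,0.002,0,0,0],[0,0,0.002,0,0,0]]
  ]
}}

```text
clock: 24.28
eef_pos: [0.57, -0.1039, 0.1474]
orientation: [0.01, 1.0, -0.0, -0.0]
force: [-0.3, 0.3, -2.3]
opening: 0.0193
finger_force: 40.0
```

>>> {"api": "carry_out", "payload": {
  "rows": [
    [[0,0,0.001,0,0,0],[0,0,0.0015,0,0,0],[0,0,0.0015,0,0,0]]
  ]
}}

```text
clock: 24.65
eef_pos: [0.57, -0.1039, 0.1458]
orientation: [0.01, 1.0, -0.0, -0.0]
force: [0.8, -0.4, -2.1]
opening: 0.0197
finger_force: 40.0
```

>>> {"api": "carry_out", "payload": {
  "rows": [
    [[0,0,0.001,0,0,0],[0,0,0.002,0,0,0],[0,0,0.002,0,0,0]]
  ]
}}

```text
clock: 25.02
eef_pos: [0.5701, -0.1039, 0.1439]
orientation: [0.01, 1.0, -0.0, -0.0]
force: [-0.4, -0.1, -1.1]
opening: 0.0198
finger_force: 40.0
```

>>> {"api": "carry_out", "payload": {
  "rows": [
    [[0,0,0.001,0,0,0],[0,0,0.002,0,0,0],[0,0,0.002,0,0,0]]
  ]
}}

```text
clock: 25.4
eef_pos: [0.5701, -0.1039, 0.1421]
orientation: [0.01, 1.0, -0.0, 0.0]
force: [-1.5, 1.3, 4.1]
opening: 0.0195
finger_force: 40.0
```

>>> {"api": "carry_out", "payload": {
  "rows": [
    [[0,0,0.001,0,0,0],[0,0,0.002,0,0,0],[0,0,0.002,0,0,0]]
  ]
}}

```text
clock: 25.78
eef_pos: [0.5701, -0.1039, 0.1398]
orientation: [0.01, 1.0, -0.0, 0.0]
force: [-1.1, 0.4, 1.9]
opening: 0.0199
finger_force: 40.0
```

```bash
python3 gz.py -.103 p6.png
```

```text
[ 0.5701 -0.1039  0.1398] [-1.1  0.4  1.9] 0.019894481102807244
side tip zmax [0.1073 0.1081 0.1086 0.1088]
scene tip zmax [0.1117 0.1139 0.1142 0.1228]
```

>>> {"api": "carry_out", "payload": {
  "rows": [
    [[0,0,0.001,0,0,0],[0,0,0.003,0,0,0],[0,0,0.005,0,0,0],[0,0,0.006,0,0,0],[0,0,0.006,0,0,0]]
  ]
}}

```text
clock: 26.5
eef_pos: [0.5701, -0.1039, 0.1337]
orientation: [0.01, 1.0, -0.0, -0.0]
force: [-0.3, 0.5, 1.9]
opening: 0.0199
finger_force: 40.0
```

```bash
python3 gz.py -.103 p6.png; python3 - <<'E'
from h import *
d=eyes.get_image("wrist"); a=d["img"][:,:,::-1]; b=eyes.get_image("scene")["img"][:,:,::-1]
v=cv2.imread("pics/p6.png")
cv2.imwrite("pics/p7.png",np.vstack([np.hstack([cv2.resize(a[225:325,130:380],(800,320),interpolation=cv2.INTER_CUBIC)]),np.hstack([cv2.resize(b[165:245,225:345],(390,260),interpolation=cv2.INTER_CUBIC),cv2.resize(v[:,400:],(410,260))])]))
E
```

```text
[ 0.5701 -0.1039  0.1337] [-0.3  0.5  1.9] 0.019904987843203163
side tip zmax [0.1008 0.1024 0.1027 0.1033]
scene tip zmax [0.1123 0.119  0.1206 0.1219]
```

View pics/p7.png

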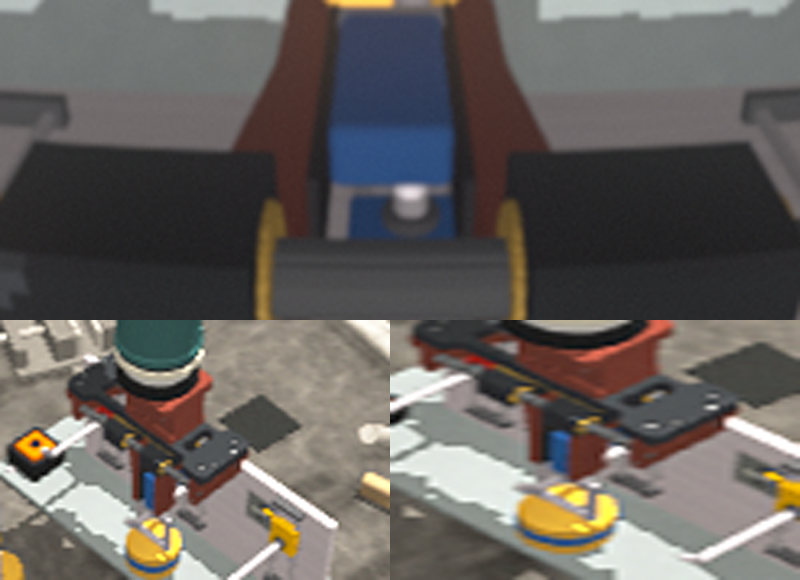

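>>> {"api": "carry_out", "payload": {
  "rows": [
    [[0,0,0.0008,0,0,0],[0,0,0.0008,0,0,0],[0,0,0,0,0,0],[0,0,-0.0002,0,0,0]]
  ]
}}

```text
clock: 27.2
eef_pos: [0.5697, -0.1037, 0.1336]
orientation: [0.01, 1.0, 0.0, -0.0]
force: [0.9, 0.4, -2.3]
opening: 0.0196
finger_force: 40.0
```

>>> {"api": "carry_out", "payload": {
  "rows": [
    [[0,0,0,0,0,0],[0,0,0,0,0,0],[0,0,0,0,0,0],[0,0,0,0,0,0],[0,0,0,0,0,0]]
  ],
  "grip": 0.8
}}

```text
clock: 27.82
eef_pos: [0.5701, -0.1039, 0.1341]
orientation: [0.01, 1.0, -0.0, 0.0]
force: [-0.6, -0.4, 0.3]
opening: 0.0663
finger_force: 0.0
```

>>> {"api": "carry_out", "payload": {
  "rows": [
    [[0,0,-0.03,0,0,0],[0,0,-0.08,0,0,0],[0,0,-0.14,0,0,0],[0,0,-0.14,0,0,0],[0.05,0,-0.14,0,0,0]]
  ]
}}

```text
clock: 28.45
eef_pos: [0.5223, -0.1034, 0.2742]
orientation: [0.01, 1.0, -0.001, 0.002]
force: [-1.0, -1.0, 0.3]
opening: 0.0703
finger_force: 0.0
```

```bash
python3 - <<'E'
from h import *
plan((.445,.02,.28),60)
v=[]
for n in ("side","scene"):
    d=eyes.get_image(n); P=pts(d); C=cols(d)
    B=box(P,.50,.56,-.123,-.083,.075,.125); print(n,"tip",np.sort(B[:,2])[-4:].round(4) if len(B) else None)
    if n=="scene": a=cv2.resize(d["img"][165:265,225:345,::-1],(720,600),interpolation=cv2.INTER_CUBIC); cv2.imwrite("pics/p8.png",a)
    b=C[:,2];r=C[:,0]
    for y in (.017,-.103,-.223):
        for nm,m in (("blue",(b>90)&(b-r>50)),("red",(r>120)&(C[:,1]<60)),("yel",(r>110)&(C[:,1]>80)&(b<80))):
            Q=box(P[m],.615,.645,y-.03,y+.03,.05,.15)
            if len(Q)>4: print("slider",y,nm,len(Q),np.percentile(Q,[3,97],0).round(4).tolist())
E
```

```text
at [ 0.5223 -0.1034  0.2742] head 88.85 tilt 0.19 shift [ 0.0797  0.1218 -0.0062] turn [-2.000e-04  3.400e-03  5.035e-01] rows>= 3
side tip [0.1005 0.1007 0.1015 0.1022]
slider 0.017 red 10 [[0.6332, -0.0, 0.105], [0.6364, 0.0067, 0.1188]]
slider -0.103 blue 21 [[0.629, -0.1174, 0.0941], [0.6346, -0.0924, 0.1102]]
slider -0.223 yel 35 [[0.6271, -0.2384, 0.0903], [0.6322, -0.2161, 0.12]]
scene tip [0.1014 0.1028 0.1031 0.1043]
slider 0.017 red 48 [[0.6277, 0.003, 0.0942], [0.6354, 0.0349, 0.1231]]
slider -0.103 blue 55 [[0.626, -0.1166, 0.0795], [0.6352, -0.0807, 0.1131]]
slider -0.223 yel 76 [[0.6241, -0.2369, 0.0901], [0.6385, -0.1962, 0.1238]]
```

View pics/p8.png

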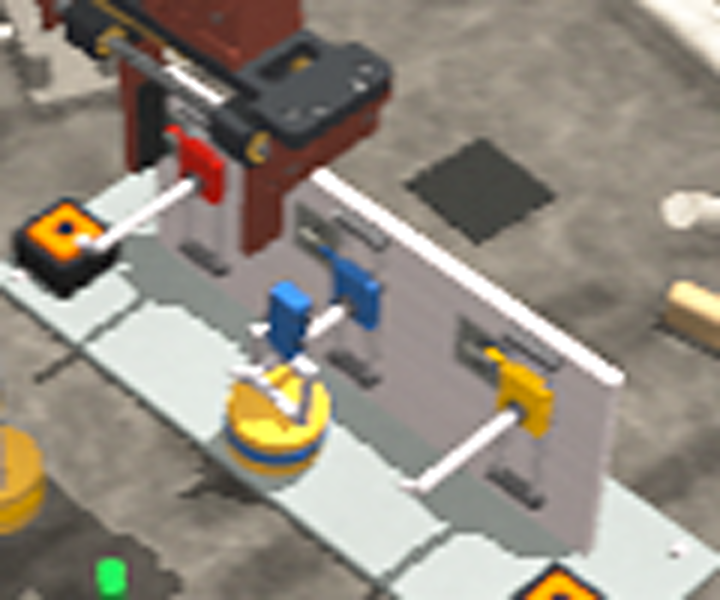

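>>> {"api": "carry_out", "payload": {
  "rows": [
    [[0.02,0.02,0,0,0,0.15],[0.04,0.05,0,0,0,0.3],[0.06,0.075,0,0,0,0.45],[0.079,0.094,0,0,0,0.538],[0.079,0.094,0,0,0,0.538]]
  ]
}}

```text
clock: 29.18
eef_pos: [0.4417, -0.0061, 0.2733]
orientation: [0.275, 0.962, -0.0, -0.001]
force: [-0.4, -0.4, 0.3]
opening: 0.0701
finger_force: 0.0
```

```bash
python3 - <<'E'
from wt import *
look(); plan((.4445,-.0085,.111),57.5)
E
```

```text
scene grip y 43 (array([443.8,  -8.9]), array([22.5, 10.5]), 55.8)
   top 17 (array([445.1,  -8.2]), array([18.5, 10.1]), 58.1)
   eye 24 (array([441.2,  -9.4]), array([46.5,  7.3]), 67.8)
   foot 105 (array([444.,  -9.]), array([52.4, 48. ]), 38.0)
side grip y 60 (array([447.1, -13.6]), array([18.5, 13.9]), 14.9)
   top 8 (array([447. , -15.2]), array([15. ,  6.9]), 12.7)
   eye 70 (array([446.7,  -7.7]), array([47.6, 10.8]), 58.4)
   foot 79 (array([447.6, -11.7]), array([49.5, 45.5]), 47.0)
wrist grip y 360 (array([443.3,  -5.5]), array([19.6, 12. ]), 58.0)
   top 243 (array([443.5,  -5.6]), array([19.5, 11.8]), 58.5)
   eye 113 (array([443.3,  -5.6]), array([43.6,  8. ]), 58.4)
   foot 808 (array([441.3,  -5.3]), array([53.9, 49.8]), 57.7)
at [ 0.4439 -0.0077  0.2739] head 58.06 tilt 0.04 shift [-0.0008 -0.0004  0.1629] turn [-0.0002  0.0006  0.0097] rows>= 3
```

>>> {"api": "carry_out", "payload": {
  "rows": [
    [[0,0,0.05,0,0,0],[0,0,0.1,0,0,0],[0,0,0.14,0,0,0],[0,0,0.163,0,0,0],[0,0,0.163,0,0,0]]
  ]
}}

```text
clock: 29.95
eef_pos: [0.4426, -0.0077, 0.1094]
orientation: [0.276, 0.961, -0.0, -0.002]
force: [0.1, -0.2, -0.2]
opening: 0.07
finger_force: 0.0
```

>>> {"api": "carry_out", "payload": {
  "rows": [
    [[0,0,0,0,0,0],[0,0,0,0,0,0],[0,0,0,0,0,0],[0,0,0,0,0,0],[0,0,0,0,0,0]]
  ],
  "grip": 0,
  "squeeze": 40
}}

```text
clock: 30.58
eef_pos: [0.4432, -0.0072, 0.1113]
orientation: [0.276, 0.961, -0.0, 0.0]
force: [1.0, 0.2, 1.5]
opening: 0.0238
finger_force: 0.2
```

>>> {"api": "carry_out", "payload": {
  "rows": [
    [[0,0,0,0,0,0],[0,0,0,0,0,0],[0,0,0,0,0,0]]
  ]
}}

```text
clock: 30.95
eef_pos: [0.443, -0.0072, 0.1111]
orientation: [0.276, 0.961, -0.0, -0.0]
force: [-0.1, 0.2, 0.1]
opening: 0.0201
finger_force: 40.0
```

>>> {"api": "carry_out", "payload": {
  "rows": [
    [[0,0,-0.02,0,0,0],[0,0,-0.06,0,0,0],[0,0,-0.11,0,0,0],[0,0,-0.16,0,0,0],[0,0,-0.16,0,0,-0.1]]
  ]
}}

```text
clock: 31.58
eef_pos: [0.4454, -0.0076, 0.2747]
orientation: [0.226, 0.974, 0.0, 0.004]
force: [-0.3, 0.5, -3.8]
opening: 0.0197
finger_force: 40.0
```

```bash
python3 - <<'E'
from h import *
s=state();print(s["force"],s["opening"],s["finger_force"])
plan((.482,-.2227,.168),88.8)
E
```

```text
[-0.31597335  0.48163363 -3.75911954] 0.01973591706010478 39.99641239643097
at [ 0.4454 -0.0076  0.2747] head 63.84 tilt 0.44 shift [-0.1269 -0.1771  0.1073] turn [ 3.000e-04  7.700e-03 -4.356e-01] rows>= 5
```

>>> {"api": "carry_out", "payload": {
  "rows": [
    [[-0.025,-0.035,0,0,0,-0.1],[-0.05,-0.07,0,0,0,-0.2],[-0.075,-0.105,0,0,0,-0.3],[-0.1,-0.14,0,0,0,-0.4],[-0.127,-0.177,0,0,0,-0.436]]
  ]
}}

```text
clock: 32.2
eef_pos: [0.4781, -0.2232, 0.2705]
orientation: [0.01, 1.0, 0.0, -0.001]
force: [1.6, 1.4, -2.6]
opening: 0.0196
finger_force: 40.0
```

>>> {"api": "carry_out", "payload": {
  "rows": [
    [[0,0,0.03,0,0,0],[0,0,0.08,0,0,0],[0,0,0.105,0,0,0],[0,0,0.105,0,0,0],[0,0,0.105,0,0,0]]
  ]
}}

```text
clock: 32.83
eef_pos: [0.479, -0.2224, 0.1668]
orientation: [0.011, 1.0, -0.0, 0.0]
force: [0.6, -1.4, -2.2]
opening: 0.0196
finger_force: 40.0
```

```bash
python3 - <<'E'
from h import *
plan((.5695,-.2235,.166),88.8)
for n in ("side","scene"):
    d=eyes.get_image(n); P=pts(d); 
    B=box(P,.44,.53,-.27,-.17,.03,.14); F=B[B[:,2]<.088]; print(n,"zmin",np.sort(B[:,2])[:5].round(4),"foot",F.min(0),F.max(0))
    E=box(P,.44,.53,-.27,-.17,.092,.13); print("eye",rect(E))
    H=box(P,.53,.625,-.25,-.19,.08,.125); print("hook",H[:,0].min(),np.median(H[:,1]),"tipz",np.sort(H[H[:,0]<.56][:,2])[-4:])
E
```

```text
at [ 0.479  -0.2224  0.1668] head 88.69 tilt 0.05 shift [-0.0905  0.001   0.0009] turn [-0.0006  0.0007 -0.0018] rows>= 2
side zmin [0.0545 0.0557 0.0558 0.0561 0.0564] foot [ 0.45327712 -0.25314361  0.05448057] [ 0.50927409 -0.19795365  0.08798625]
eye (array([ 481.9, -224.2]), array([44.2,  8.1]), 88.4)
hook 0.5377291168526843 -0.22262504383689663 tipz [0.11227318 0.11235737 0.113385   0.11441732]
scene zmin [0.0571 0.0575 0.0578 0.0586 0.0586] foot [ 0.45185049 -0.25296027  0.05706897] [ 0.5080743  -0.19861417  0.08791436]
eye (array([ 481.1, -224.4]), array([29.7, 37.9]), 31.2)
hook 0.6234138345259155 -0.22768356261538492 tipz []
```

>>> {"api": "carry_out", "payload": {
  "rows": [
    [[-0.02,0,0,0,0,0],[-0.04,0,0,0,0,0],[-0.06,0,0,0,0,0],[-0.078,0,0,0,0,0],[-0.089,0,0,0,0,0]]
  ]
}}

```text
clock: 33.55
eef_pos: [0.569, -0.2245, 0.1673]
orientation: [0.011, 1.0, -0.001, 0.001]
force: [0.1, -0.1, -2.2]
opening: 0.0197
finger_force: 40.0
```

>>> {"api": "carry_out", "payload": {
  "rows": [
    [[0,0,0,0,0,0],[0,0,0.006,0,0,0],[0,0,0.012,0,0,0],[0,0,0.019,0,0,0],[0,0,0.019,0,0,0]]
  ]
}}

```text
clock: 34.17
eef_pos: [0.5667, -0.2239, 0.1461]
orientation: [0.012, 1.0, 0.0, -0.001]
force: [0.8, -0.2, -2.7]
opening: 0.0197
finger_force: 40.0
```

>>> {"api": "carry_out", "payload": {
  "rows": [
    [[0,0,0.001,0,0,0],[0,0,0.0015,0,0,0],[0,0,0.0015,0,0,0]]
  ]
}}

```text
clock: 34.55
eef_pos: [0.5676, -0.2242, 0.1457]
orientation: [0.011, 1.0, -0.0, 0.0]
force: [-0.0, -0.2, -1.5]
opening: 0.0196
finger_force: 40.0
```

>>> {"api": "carry_out", "payload": {
  "rows": [
    [[0,0,0.001,0,0,0],[0,0,0.0015,0,0,0],[0,0,0.0015,0,0,0]]
  ]
}}

```text
clock: 34.92
eef_pos: [0.5677, -0.2243, 0.1444]
orientation: [0.011, 1.0, -0.0, 0.0]
force: [0.7, 0.4, 0.7]
opening: 0.0197
finger_force: 40.0
```

```bash
python3 gz.py -.223
```

```text
[ 0.5677 -0.2243  0.1444] [0.7 0.4 0.7] 0.01972572736444658
side tip zmax [0.114  0.1142 0.1197 0.1248]
scene tip zmax [0.1209 0.1211 0.1221 0.1246]
```

>>> {"api": "carry_out", "payload": {
  "rows": [
    [[0,0,0.002,0,0,0],[0,0,0.004,0,0,0],[0,0,0.006,0,0,0],[0,0,0.008,0,0,0],[0,0,0.008,0,0,0]]
  ]
}}

```text
clock: 35.65
eef_pos: [0.5677, -0.2242, 0.1359]
orientation: [0.011, 1.0, -0.0, 0.0]
force: [0.1, 0.4, 1.9]
opening: 0.0196
finger_force: 40.0
```

>>> {"api": "carry_out", "payload": {
  "rows": [
    [[0,0,0.001,0,0,0],[0,0,0.002,0,0,0],[0,0,0.003,0,0,0],[0,0,0.003,0,0,0],[0,0,0.003,0,0,0]]
  ]
}}

```text
clock: 36.28
eef_pos: [0.5676, -0.2242, 0.133]
orientation: [0.011, 1.0, -0.0, 0.0]
force: [-0.2, -0.2, 2.9]
opening: 0.0194
finger_force: 40.0
```

```bash
python3 gz.py -.223
```

```text
[ 0.5676 -0.2242  0.133 ] [-0.2 -0.2  2.9] 0.019426698499074586
side tip zmax [0.1069 0.1161 0.1199 0.124 ]
scene tip zmax [0.1225 0.1227 0.1234 0.1244]
```

>>> {"api": "carry_out", "payload": {
  "rows": [
    [[0,0,-0.0003,0,0,0],[0,0,-0.0003,0,0,0],[0,0,-0.0003,0,0,0],[0,0,-0.0003,0,0,0],[0,0,-0.0003,0,0,0]]
  ],
  "grip": 0.8
}}

```text
clock: 37.0
eef_pos: [0.5675, -0.2241, 0.1334]
orientation: [0.011, 1.0, -0.0, -0.0]
force: [-0.2, 0.4, 0.9]
opening: 0.0662
finger_force: 0.0
```

>>> {"api": "carry_out", "payload": {
  "rows": [
    [[0,0,-0.03,0,0,0],[0,0,-0.08,0,0,0],[0,0,-0.14,0,0,0],[0.05,0,-0.16,0,0,0],[0.1,0,-0.16,0,0,0]]
  ]
}}

```text
clock: 37.62
eef_pos: [0.4678, -0.2226, 0.2957]
orientation: [0.011, 1.0, -0.001, 0.002]
force: [-0.3, -0.6, -0.6]
opening: 0.0703
finger_force: 0.0
```

>>> {"api": "carry_out", "payload": {
  "rows": [
    [[0.02,0.06,-0.02,0,0,0],[0.03,0.12,-0.04,0,0,0],[0.03,0.18,-0.06,0,0,0],[0.03,0.24,-0.06,0,0,0],[0.03,0.29,-0.06,0,0,0]]
  ]
}}

```text
clock: 38.25
eef_pos: [0.444, 0.0708, 0.3541]
orientation: [0.011, 1.0, 0.0, 0.001]
force: [-0.0, 0.3, 0.0]
opening: 0.0701
finger_force: 0.0
```

```bash
python3 - <<'E'
from h import *
print(state()["eef_pos"],state()["clock"])
for n in ("side","scene"):
    d=eyes.get_image(n); P=pts(d); C=cols(d); r,g,b=C.T
    for nm,y in (("b",-.103),("y",-.223)):
        B=box(P,.50,.56,y-.015,y+.015,.085,.125); print(n,nm,"tip",np.sort(B[:,2])[-4:].round(4) if len(B) else None)
    for y,nm,m in ((-.103,"blue",(b>90)&(b-r>50)),(.017,"red",(r>120)&(g<60)),(-.223,"yel",(r>110)&(g>80)&(b<80))):
        Q=box(P[m],.615,.645,y-.03,y+.03,.05,.15)
        if len(Q)>4: print(" slider",nm,len(Q),np.percentile(Q,[3,97],0).round(4).tolist())
    Q=box(P,.40,.50,-.35,-.25,.092,.11);print(" bartop",rect(Q))
    B=box(P,.48,.6,.15,.27,.02,.17); print(" can",np.percentile(B,[2,98],0).round(4).tolist()); B=box(P,.46,.58,.29,.42,.015,.06); print(" cup",np.percentile(B,[2,98],0).round(4).tolist())
    if n=="scene":
        i=d["img"][:,:,::-1]
        cv2.imwrite("pics/p9.png",np.hstack([cv2.resize(i[190:230,265:302],(400,430),interpolation=cv2.INTER_CUBIC),cv2.resize(i[205:245,292:329],(400,430),interpolation=cv2.INTER_CUBIC)]))
E
```

```text
[0.44395531 0.07079755 0.35414813] 38.25
side b tip [0.1012 0.102  0.1028 0.1039]
side y tip [0.1004 0.1012 0.1031 0.1046]
 slider blue 21 [[0.629, -0.1196, 0.0953], [0.6346, -0.095, 0.1096]]
 slider red 11 [[0.6316, 0.0024, 0.1037], [0.6365, 0.0167, 0.1176]]
 slider yel 36 [[0.6252, -0.238, 0.0806], [0.6323, -0.2159, 0.1089]]
 bartop (array([ 449.2, -304.5]), array([40.9, 38.7]), 81.5)
 can [[0.5247, 0.2028, 0.0228], [0.5724, 0.2291, 0.1592]]
 cup [[0.4927, 0.3155, 0.0163], [0.5144, 0.3685, 0.0398]]
scene b tip [0.0989 0.103  0.104  0.1075]
scene y tip [0.1012 0.1015 0.1021 0.1036]
 slider blue 54 [[0.6253, -0.1172, 0.0806], [0.6346, -0.0792, 0.1132]]
 slider red 50 [[0.6279, 0.0029, 0.0927], [0.6357, 0.0404, 0.1231]]
 slider yel 74 [[0.6233, -0.2373, 0.0796], [0.6361, -0.1955, 0.1135]]
 bartop (array([ 449.4, -306.5]), array([39.8, 40.8]), 79.8)
 can [[0.5199, 0.2026, 0.0228], [0.5636, 0.2436, 0.161]]
 cup [[0.4888, 0.3131, 0.0161], [0.5429, 0.3696, 0.0441]]
```

View pics/p9.png

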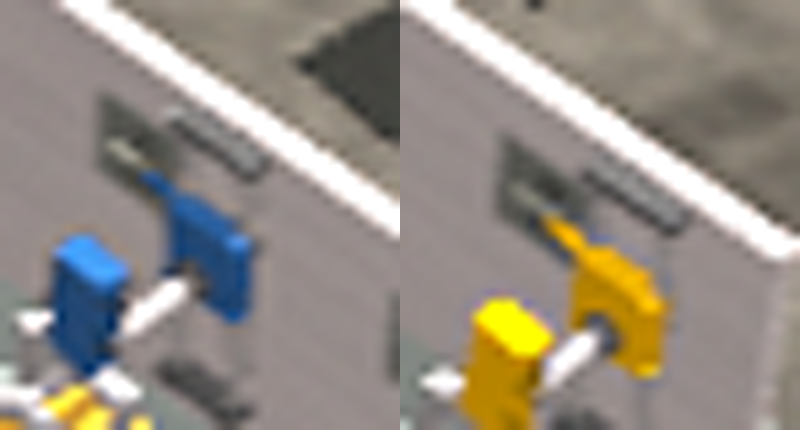

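Both pointers line up with the white line on the panel (blue at (155,182), yellow at (560,230)). Both weights hang free, and the bar, can and cup are in place, so I'm handing the job in.

```bash
python3 -c "
from h import *
print(order.close_job())"
```

```text
the job is handed in; nothing more can be done
None
```

The job is handed in, with no verdict returned: both clips were pressed home with the bar and the bar is back upright in the middle of its pad. The blue and yellow weights hang on their own hooks with pointers level with the white line, no red weight was seen, and the can and cup were not moved.

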